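# Roll the clay roller to its parking band

## Robot

A 6-joint arm with a two-finger parallel gripper is mounted at the origin on the work surface. World frame = base frame: x ahead of the robot, y to its left, z up, the work surface at z = 0. Lengths are in m, angles in rad, forces in N, time in s.
With the tool pointing down it reaches from about 0.35 to 0.975 m from the base axis. Payload 17.4 kg.
Tool frame: the origin (TCP) lies on the centre line of the jaws, within the pads' length; the fingertips stand 8 mm ahead of it and the grasp point (between the pads) lies 11 mm behind it (bot.nose_length is the distance from the TCP to the fingertips, in m); z points along the fingers, y is the direction in which the jaws open and shut (so a half turn about z gives the same grasp; the last joint's range is limited). The gripper opens to 85 mm and grips with 20 to 120 N. Pads are 22 mm wide; open, the fingers measure 114 mm over their backs; the gripper's body (76 mm by 85 mm) begins 54 mm behind the grasp point. The pads swing forward as they close: fully open they stand 13 mm farther back than shut.
Start: joints at [-1.342, 0.116, 1.442, -0, 1.584, -0.038], TCP at [0.178, -0.651, 0.209] pointing down, gripper open.
Joint ranges: [-2.83, 2.83], [-0.83, 2.19], [0.07, 2.5], [-1.14, 4.28], [0.01, 3], [-2.97, 2.97]. Speed limits (rad/s): [1.89, 1.89, 2.22, 3.14, 3.14, 3.14].

## Interface

Orientations are given as a unit quaternion [x, y, z, w].
In Python, from station import get_state, camera, calibration, bot gives the robot as it stands. The module is installed in compiled form; this text tells all that it offers.
- The arm moves only by the tool send_rows, never from a script. Its argument "plan" is a list of rows, each an object with "delta_pos": the shift along the world's x, y, z in cm, a list of three; "delta_rot": the turn, a rotation vector about the world's x, y, z in degrees, a list of three; "gripper": the finger opening in cm, from 0 to 8.54. In form: [{"delta_pos": [x, y, z], "delta_rot": [wx, wy, wz], "gripper": gripper}, ...]. A call has 1 to 10 rows; each row shifts and turns the commanded pose from where the row before left it; what a row does not reach is not made up. A row lasts 1/12 s, in which the tool goes at most 41.7 mm and 7.16 degrees, less where a joint would pass 70% of its speed; a pose out of reach is approached as far as the arm can. A call is refused whole if a number of a shift passes 4.17 or a number of a turn 7.16, either way. A call with a gripper value outside its range is refused whole. The fingers move at their own pace and stop on an object; "grip_force" is the grip in N (left out, the last holds). Time passes only in rows, so rows that do not move let the fingers close. It gives the time, the measured TCP pose, the force and the opening at its end, in the units of the state.
- get_state(): the state, without advancing time (a new reading comes with each control period).
- camera(name): name is "side" or "top"; returns the picture (384x512x3 uint8, red, green, blue); there is no depth.
- calibration(name): a dict with "fov_y" (degrees; the focal length in pixels is half the picture's height over the tangent of half this angle, whatever the lens; pixels are square), "cx", "cy" (the principal point, pixels), "k1" (the pictures are not rectified: a ray, as slopes to the right and down, at radius r is drawn at 1 + k1 r^2 times it, then the intrinsics apply), "rvec" (rotation vector, rad) and "tvec" (3), from world to camera coordinates, as OpenCV has them. Camera axes: x right, y down, z forward; pixel columns grow to the right and rows downward; lengths in m; the calibration is good to about 2 mm. A picture is of the moment at which its call begins. calibration takes no time and is no camera call.
- bot.sign_off(): hands the job in, once; it reports no verdict.
The state is a dict: "time_s": time; "q": joint angles; "qvel": joint speeds; "effort": joint torques, N m; "tcp_pos": TCP position; "eef_rot": TCP orientation; "force": force on the tool from outside, world axes, zero at the start; "ft_torque": the same for the moment, N m; "gripper_width": finger opening in m.
Only numpy, scipy, OpenCV 4.12 (cv2) and the standard library are available. Lean on these libraries where they do the work, as an engineer would, in place of code of your own. Each camera call takes 0.05 s, during which the arm holds its last target.

## Task

Clear the working spot on the felt mat: roll the wooden clay roller across the mat by pushing along its top with the fingertips, until it lies still, centred on the yellow band and in line with it, then let go of it. Let it roll, not slide, touch it only on its upper part (not at half its height or lower), do not pinch or lift it, and leave the ornaments, jar and cup where they stand.

Things in the scene. Friction and masses are not known exactly. Their poses are not given: they have to be found in the camera images.
- roller: Loose solid maple clay roller, 64 mm in diameter, 170 mm long, 0.3 to 0.5 kg, lying on the mat. Origin at its centre, on its axis, 36 mm above the shelf (its top is 68 mm above the shelf). x axis along the cylinder; z axis points to the dark line inlaid along its surface, on top at the start. It rolls across its x axis; the felt soon stops a slow roll. Friction on the mat 0.5 to 0.7
- mat: Fixed dark grey felt mat, flat, 220 x 360 x 4 mm, its top 4 mm above the shelf. Origin at the centre of its underside; y axis along the 360 mm side
- band: Yellow parking band with a thin black centre line, printed flat across the mat, 200 mm long and 36 mm wide. Origin at its centre on the mat's top face; x axis along the band (the black line), y axis across it. 80 to 130 mm from the roller at the start, on either side
- snowman: Loose white porcelain snowman with red scarf and black hat, 74 mm across, 147 mm tall. Origin under its centre
- evergreen: Loose green resin cluster of three evergreens on a white disc, 76 mm across, about 120 mm tall. Origin under its centre
- base_ring: Loose chrome base ring, 80 mm across, 22 mm tall. Origin under its centre
- globe: Loose frosted glass sphere 80 mm across, fixed in a cork foot, 86 mm tall together. Origin under its centre
- glue_jar: Loose white jar with blue cap, 56 mm across, 75 mm tall. Origin under its centre
- brush_cup: Loose blue cup with three brushes, 68 mm across, about 155 mm tall with the brushes. Origin under its centre
- cradle (a point): Small blue padded cradle (75 x 60 mm) at the end of a fixed jointed aluminium swing arm to the left of the mat; this point is at its underside, 147 mm above the shelf. The arm runs on from it to the left (+y), up to 265 mm high, to a post about 200 mm away. Does not move

How it is judged:
By the outcome, as a careful person would: the job done as asked, in the order asked, and still so for the second after the job is handed in, with the robot touching nothing.
It also fails if it takes over 61 s, if anything falls off the work surface, if the arm or the gripper's body presses on something with over 40 N, if the wrist force passes 120 N, or if a joint passes its speed limit or range.

## Working session

There is one attempt and no reset: what is moved stays moved. The work goes in short steps, Python scripts to look and compute and a tool call to move; the robot and the scene stay as the last step left them, time stands still between calls to the robot, and variables do not carry over. Pictures are saved under pics/ and viewed, and the job is handed in when it is done.

Besides the shell and the picture viewer there is one more tool, called after "Request:" as name(argument=value, ...) on one line, values as JSON. send_rows: Moves the arm, as the interface text tells. Its arguments: {"type":"object","properties":{"plan":{"type":"array","items":{"type":"object","properties":{"delta_pos":{"type":"array","items":{"type":"number"}},"delta_rot":{"type":"array","items":{"type":"number"}},"gripper":{"type":"number"}}}},"grip_force":{"type":"number"}},"required":["plan"]}

```bash
mkdir -p pics
cat > h.py <<'E'
import numpy as np, cv2
from station import get_state, camera, calibration, bot
def cal(n):
    c=calibration(n); f=192/np.tan(np.radians(c['fov_y'])/2)
    R=cv2.Rodrigues(np.array(c['rvec'],float))[0]; t=np.array(c['tvec'],float)
    return c,f,R,t
def ray(n,uv):
    c,f,R,t=cal(n); K=np.array([[f,0,c['cx']],[0,f,c['cy']],[0,0,1.]])
    p=cv2.undistortPoints(np.array(uv,float).reshape(-1,1,2),K,np.array([c['k1'],0,0,0.]))[:,0]
    d=np.c_[p,np.ones(len(p))]@R; return -R.T@t,d
def plane(n,uv,z):
    o,d=ray(n,uv); return o+d*((z-o[2])/d[:,2])[:,None]
def proj(n,P):
    c,f,R,t=cal(n); K=np.array([[f,0,c['cx']],[0,f,c['cy']],[0,0,1.]])
    return cv2.projectPoints(np.array(P,float).reshape(-1,1,3),np.array(c['rvec'],float),t,K,np.array([c['k1'],0,0,0.]))[0][:,0]
def save(im,name,s=1.5): cv2.imwrite('pics/'+name,cv2.resize(im[:,:,::-1],None,fx=s,fy=s,interpolation=cv2.INTER_CUBIC))
E
python3 - <<'E'
from h import *
for n in('top','side'):
    im=camera(n); np.save(n+'0.npy',im); save(im,n+'0.png'); c=cal(n); print(n,c[0],-c[2].T@c[3])
print(get_state())
E
```

```text
top {'fov_y': 57.46689186676733, 'cx': 255.22346142524174, 'cy': 189.5593082375638, 'k1': -0.10633857055423361, 'rvec': array([ 2.12519483, -2.17250979,  0.15038246]), 'tvec': array([0.0142415 , 0.60975205, 0.95770798])} [0.47060436 0.00235391 1.03331068]
side {'fov_y': 42.93296788018168, 'cx': 261.7006741881864, 'cy': 185.56309368557237, 'k1': -0.06827884415233203, 'rvec': array([ 0.94066493, -2.57778531,  0.95810209]), 'tvec': array([0.45101082, 0.34456388, 1.21979006])} [0.00537896 0.70193028 1.14773157]
{'time_s': 0.1, 'q': array([-1.34178230e+00,  1.16438332e-01,  1.44221367e+00, -9.04624870e-06,
        1.58400966e+00, -3.78024631e-02]), 'qvel': array([-0.00027759, -0.00211465, -0.00241909,  0.00176618,  0.0008497 ,
        0.00125153]), 'effort': array([ 3.72832685e-03, -7.33662629e+01, -6.33787966e+01,  1.12027560e-04,
        5.19873312e-03,  3.68744770e-05]), 'tcp_pos': array([ 0.17791263, -0.65092047,  0.20792636]), 'eef_rot': array([ 9.91114176e-01,  1.33012795e-01, -5.55261313e-05, -5.31633019e-04]), 'force': array([-1.06355503, -0.10494643, -0.05864489]), 'ft_torque': array([0.00253605, 0.03592296, 0.02400509]), 'gripper_width': 0.08527613529646044}
```

View pics/top0.png

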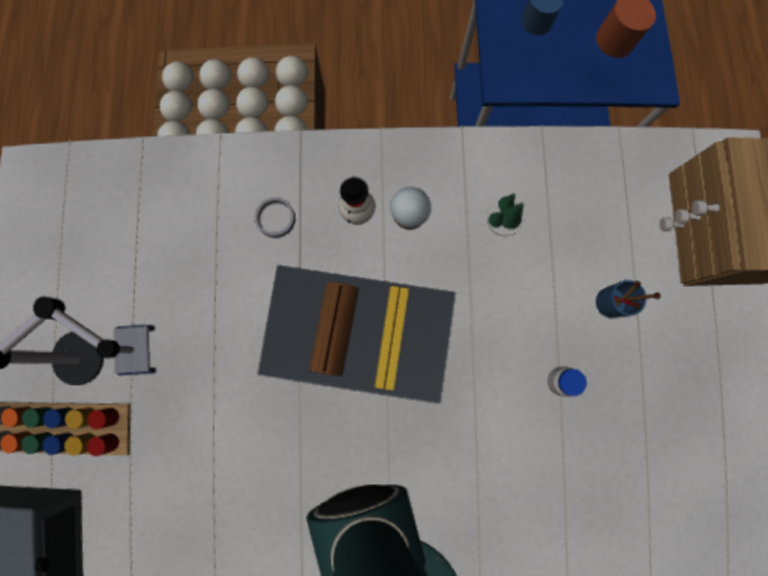

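View pics/side0.png

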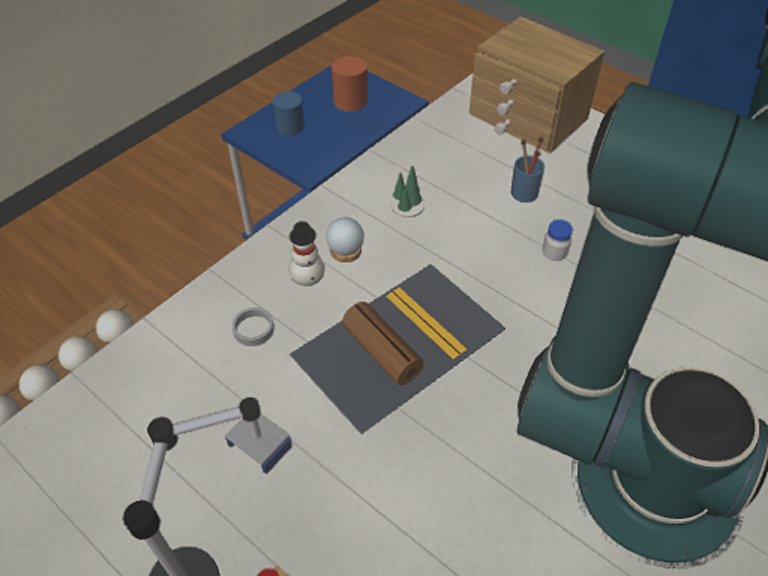

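The top view shows the brown roller around (334,328), with its dark line on top. The yellow band is around (392,338), to the right of the roller, which is world -y. The jar, cup and ornaments are clear of that path. Next I'll measure.

```bash
cat >> h.py <<'E'
def band(im,n='top'):
    hsv=cv2.cvtColor(im,cv2.COLOR_RGB2HSV)
    m=cv2.inRange(hsv,(20,130,90),(34,255,255)); m[:150]=0
    m=cv2.morphologyEx(m,cv2.MORPH_CLOSE,np.ones((5,5)))
    return big(m)
def rollm(im):
    hsv=cv2.cvtColor(im,cv2.COLOR_RGB2HSV)
    m=cv2.inRange(hsv,(0,70,15),(17,255,200)); 
    w=np.zeros_like(m); w[165:280,160:310]=255; m&=w
    return big(cv2.morphologyEx(m,cv2.MORPH_CLOSE,np.ones((5,5))))
def big(m):
    c=max(cv2.findContours(m,0,cv2.CHAIN_APPROX_NONE)[0],key=cv2.contourArea); return c[:,0].astype(float)
def rect(P):
    (c,s,a)=cv2.minAreaRect((P[:,:2]*1000).astype(np.float32)); b=cv2.boxPoints((c,s,a))
    e=[b[1]-b[0],b[2]-b[1]]; L=max(e,key=np.linalg.norm); L=L*np.sign(L[0])
    return np.array(c),max(s),min(s),np.degrees(np.arctan2(L[1],L[0]))
E
python3 - <<'E'
from h import *
im=np.load('top0.npy')
b=band(im); print('band',rect(plane('top',b,.004)))
r=rollm(im); print('roller@.036',rect(plane('top',r,.036)),'@.05',rect(plane('top',r,.05)))
o=im.copy()
for c,col in((b,(255,0,0)),(r,(0,255,0))): cv2.polylines(o,[c.astype(int)],True,col)
g=cv2.cvtColor(im,cv2.COLOR_RGB2GRAY)
# dark line inside roller
m=np.zeros_like(g); cv2.fillPoly(m,[r.astype(int)],255); m=cv2.erode(m,np.ones((5,5)))
mx=g.astype(float); pts=[]
for v in range(int(r[:,1].min()),int(r[:,1].max())+1):
    us=np.where(m[v]>0)[0]
    if len(us)<8: continue
    us=us[4:-2]; u=us[np.argmin(mx[v,us])]; pts.append((u,v))
pts=np.array(pts,float); f=np.polyfit(pts[:,1],pts[:,0],1);
q=np.c_[np.polyval(f,[195,240]),[195,240]]; Q=plane('top',q,.068); print('line',Q, np.std(pts[:,0]-np.polyval(f,pts[:,1])))
cv2.imwrite('pics/t1.png',cv2.resize(o[160:290,160:320,::-1],None,fx=5,fy=4.5))
s=np.load('side0.npy')
cv2.imwrite('pics/s1.png',cv2.resize(s[170:290,190:340,::-1],None,fx=5,fy=5))
print(bot.nose_length)
E
```

```text
band (array([511.26950073, -13.57577896]), 200.30873107910156, 36.90867233276367, np.float32(-10.013723))
roller@.036 (array([529.61950684,  96.47485352]), 175.28305053710938, 62.84872055053711, np.float32(-11.738337)) @.05 (array([528.79107666,  95.15359497]), 172.822509765625, 61.96645736694336, np.float32(-11.73834))
line [[0.59292406 0.08424622 0.068     ]
 [0.46919845 0.10654009 0.068     ]] 1.3132636431359366
0.008
```

View pics/t1.png

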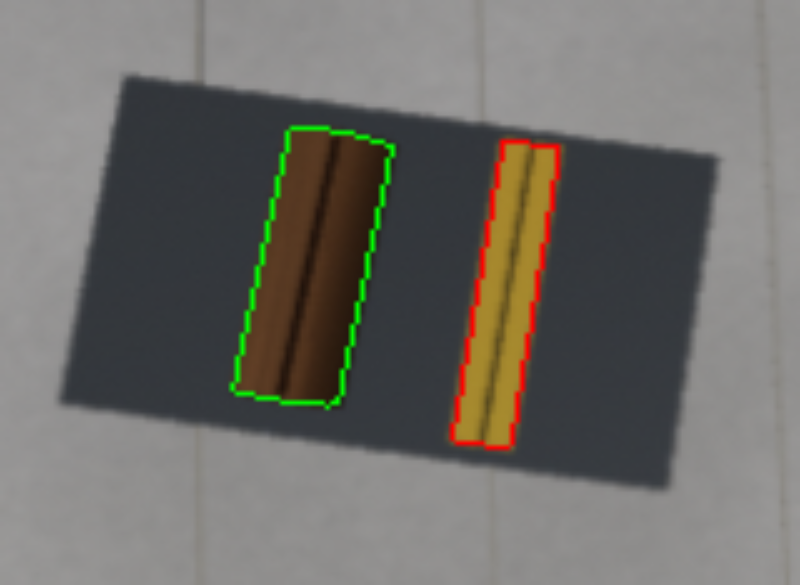

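View pics/s1.png

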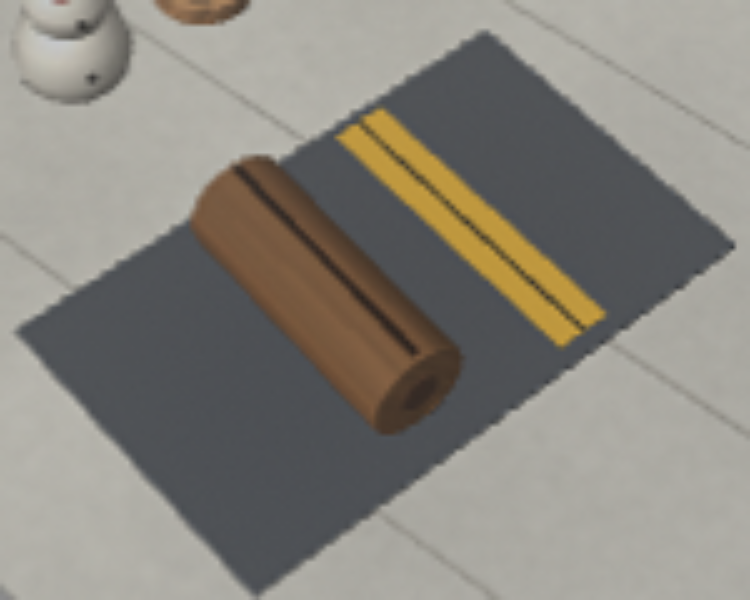

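```bash
cat >> h.py <<'E'
def darkline(im,cont,z,n='top',trim=.15,guess=None):
    """sub-pixel dark line inside contour; returns world pts of fitted line"""
    g=cv2.GaussianBlur(cv2.cvtColor(im,cv2.COLOR_RGB2GRAY),(0,0),.6).astype(float)
    (c,s,a)=cv2.minAreaRect(cont.astype(np.float32)); b=cv2.boxPoints((c,s,a)); e=[b[1]-b[0],b[2]-b[1]]
    L=max(e,key=np.linalg.norm); W=min(e,key=np.linalg.norm); c=np.array(c); Wn=np.linalg.norm(W); w=W/Wn
    t=np.arange(-Wn*.36,Wn*.36,.2); pts=[]
    for k in np.linspace(-.5+trim,.5-trim,60):
        P=(c+k*L+t[:,None]*w).astype(np.float32)
        v=cv2.remap(g,P[None,:,0],P[None,:,1],cv2.INTER_CUBIC)[0] if False else cv2.remap(g.astype(np.float32),P[:,0].reshape(1,-1),P[:,1].reshape(1,-1),cv2.INTER_CUBIC)[0]
        v=v-cv2.GaussianBlur(v.reshape(1,-1),(0,0),12)[0]
        i=v.argmin(); lo,hi=max(i-8,0),i+9; ww=np.clip(-v[lo:hi],0,None); pts.append(c+k*L+(t[lo:hi]*ww).sum()/ww.sum()*w)
    P=plane(n,np.array(pts),z)[:,:2]*1000
    f=np.polyfit(P[:,0],P[:,1],1); r=P[:,1]-np.polyval(f,P[:,0]); k=abs(r-np.median(r))<2
    f=np.polyfit(P[k,0],P[k,1],1); return f,np.degrees(np.arctan(f[0])),r[k].std(),k.sum()
E
python3 - <<'E'
from h import *
im=np.load('top0.npy')
f,a,s,k=darkline(im,band(im),.004); print('band',a,np.polyval(f,511.3),s,k)
f,a,s,k=darkline(im,rollm(im),.068); print('roll',a,np.polyval(f,529),s,k)
E
```

```text
band -10.038962031282495 -13.587924427158043 0.11714204813114319 60
roll -11.776197790031732 96.23801982080776 0.13256809036286424 60
```

Request:
send_rows(plan=[{"delta_pos": [0, 0, 3.5], "delta_rot": [0, 0, 0], "gripper": 8.5}, {"delta_pos": [1.5, 3.2, 1], "delta_rot": [0, 0, 5], "gripper": 8.5}, {"delta_pos": [1.5, 3.2, 0.5], "delta_rot": [0, 0, 6], "gripper": 8.5}, {"delta_pos": [1.5, 3.4, 0], "delta_rot": [0, 0, 6], "gripper": 8.5}, {"delta_pos": [1.5, 3.4, 0], "delta_rot": [0, 0, 6], "gripper": 8.5}, {"delta_pos": [1.5, 3.4, 0], "delta_rot": [0, 0, 6], "gripper": 8.5}, {"delta_pos": [1.5, 3.4, 0], "delta_rot": [0, 0, 6], "gripper": 8.5}, {"delta_pos": [1.5, 3.4, 0], "delta_rot": [0, 0, 6], "gripper": 8.5}, {"delta_pos": [1.5, 3.4, 0], "delta_rot": [0, 0, 6], "gripper": 8.5}, {"delta_pos": [1.5, 3.4, 0], "delta_rot": [0, 0, 6], "gripper": 8.5}])

```text
time_s: 0.93
tcp_pos: [0.3131, -0.3474, 0.2583]
eef_rot: [0.826, 0.563, 0.0, -0.0]
force: [0.3, -0.3, 0.2]
gripper_width: 0.0849
```

Request:
send_rows(plan=[{"delta_pos": [1.5, 3.4, 0], "delta_rot": [0, 0, 3], "gripper": 8.5}, {"delta_pos": [1.5, 3.4, 0], "delta_rot": [0, 0, 3], "gripper": 8.5}, {"delta_pos": [1.5, 3.4, 0], "delta_rot": [0, 0, 2], "gripper": 8.5}, {"delta_pos": [1.5, 3.4, 0], "delta_rot": [0, 0, 0], "gripper": 8.5}, {"delta_pos": [1.5, 3.4, 0], "delta_rot": [0, 0, 0], "gripper": 8.5}, {"delta_pos": [1.5, 3.4, 0], "delta_rot": [0, 0, 0], "gripper": 8.5}, {"delta_pos": [1.5, 3.4, 0], "delta_rot": [0, 0, 0], "gripper": 8.5}, {"delta_pos": [1.5, 3.4, 0], "delta_rot": [0, 0, 0], "gripper": 8.5}, {"delta_pos": [1.5, 3.4, 0], "delta_rot": [0, 0, 0], "gripper": 8.5}, {"delta_pos": [0, 0, 0], "delta_rot": [0, 0, 0], "gripper": 8.5}])

```text
time_s: 1.77
tcp_pos: [0.4492, -0.0383, 0.2581]
eef_rot: [0.785, 0.62, 0.0, -0.001]
force: [0.7, -0.6, -0.8]
gripper_width: 0.0849
```

Request:
send_rows(plan=[{"delta_pos": [1.6, 2.9, 0], "delta_rot": [0, 0, 1.6], "gripper": 8.5}, {"delta_pos": [1.6, 2.9, 0], "delta_rot": [0, 0, 0], "gripper": 8.5}, {"delta_pos": [1.6, 2.9, -1], "delta_rot": [0, 0, 0], "gripper": 8.5}, {"delta_pos": [1.6, 2.9, -2], "delta_rot": [0, 0, 0], "gripper": 8.5}, {"delta_pos": [1.65, 2.86, -2], "delta_rot": [0, 0, 0], "gripper": 8.5}, {"delta_pos": [0, 0, -3.5], "delta_rot": [0, 0, 0], "gripper": 8.5}, {"delta_pos": [0, 0, -3.5], "delta_rot": [0, 0, 0], "gripper": 8.5}, {"delta_pos": [0, 0, -3], "delta_rot": [0, 0, 0], "gripper": 8.5}, {"delta_pos": [0, 0, -1.2], "delta_rot": [0, 0, 0], "gripper": 8.5}, {"delta_pos": [0, 0, 0], "delta_rot": [0, 0, 0], "gripper": 8.5}])

```text
time_s: 2.6
tcp_pos: [0.527, 0.1011, 0.0937]
eef_rot: [0.778, 0.629, -0.002, -0.001]
force: [-0.2, -0.6, -0.4]
gripper_width: 0.0851
```

Run:
```python
from h import *
s=get_state(); print(s['tcp_pos'],s['eef_rot'],s['force'])
a=camera('top'); b=camera('side'); cv2.imwrite('pics/t2.png',cv2.resize(a[130:290,140:340,::-1],None,fx=4,fy=3.7))
cv2.imwrite('pics/s2.png',cv2.resize(b[120:290,190:390,::-1],None,fx=4,fy=3.5))
```

```text
[0.52701749 0.10107154 0.09370061] [ 0.777803    0.62850363 -0.00204679 -0.00122349] [-0.24599567 -0.56158161 -0.38669464]
```

View pics/s2.png

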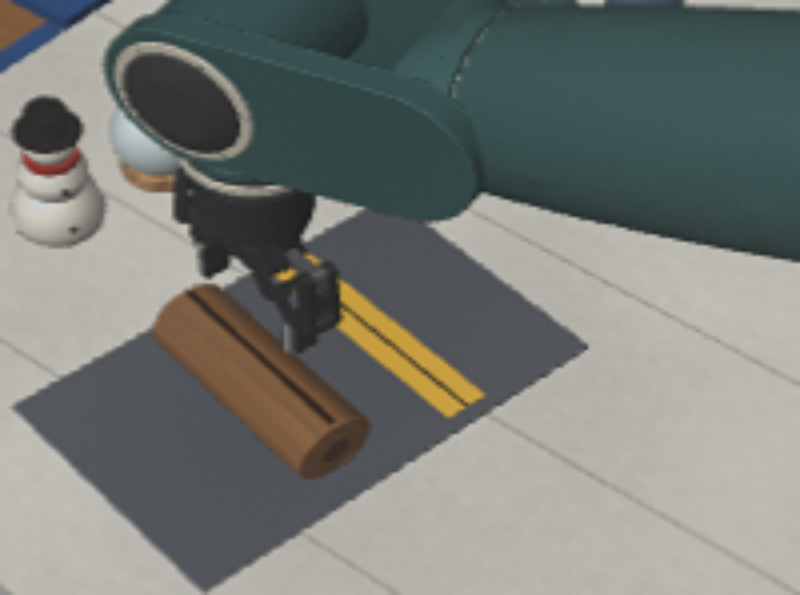

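Run:
```python
from h import *
print(get_state()['tcp_pos'])
for P in([.527-.0475,.101+.0105,.0857],[.527+.0475,.101-.0105,.0857],[.527,.101,.0937]):
    p=proj('side',P)[0]; print((p-[190,120])*[4,3.5])
```

```text
[0.52894027 0.10129935 0.09802526]
[305.4478163  385.39441536]
[218.99109918 305.36882647]
[261.334741   338.41081266]
```

View pics/t2.png

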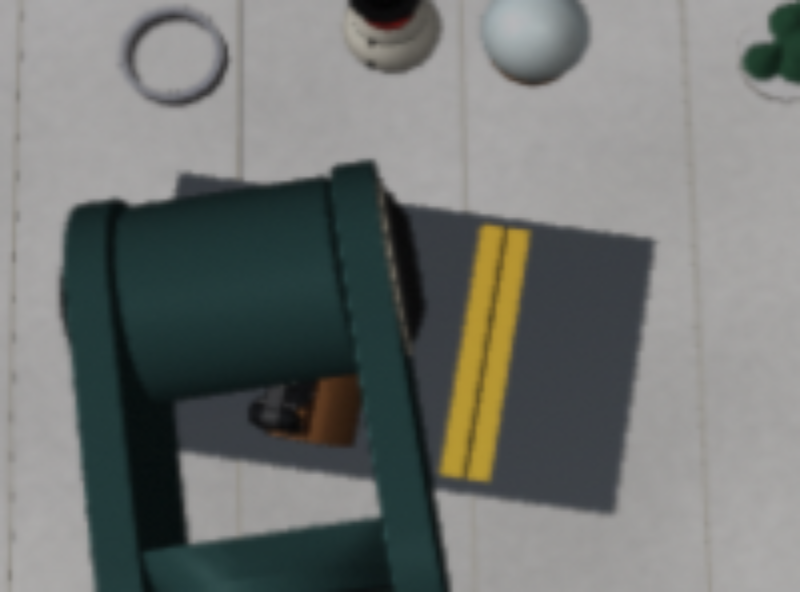

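Request:
send_rows(plan=[{"delta_pos": [0.15, 0.7, -1], "delta_rot": [0, 0, 0], "gripper": 8.5}, {"delta_pos": [0, 0, -1], "delta_rot": [0, 0, 0], "gripper": 8.5}, {"delta_pos": [0, 0, -0.6], "delta_rot": [0, 0, 0], "gripper": 8.5}, {"delta_pos": [0, 0, -0.2], "delta_rot": [0, 0, 0], "gripper": 8.5}, {"delta_pos": [0, 0, 0], "delta_rot": [0, 0, 0], "gripper": 8.5}, {"delta_pos": [0, 0, 0], "delta_rot": [0, 0, 0], "gripper": 8.5}])

```text
time_s: 3.2
tcp_pos: [0.53, 0.1084, 0.0687]
eef_rot: [0.778, 0.629, -0.0, 0.0]
force: [0.4, -0.6, 0.0]
gripper_width: 0.0849
```

Run:
```python
from h import *
s=get_state(); print(s['tcp_pos'],s['eef_rot'],s['force'],s['ft_torque'])
b=camera('side'); cv2.imwrite('pics/s3.png',cv2.resize(b[120:290,190:390,::-1],None,fx=4,fy=3.5))
```

```text
[0.53000097 0.10842647 0.0687375 ] [ 7.77786073e-01  6.28529096e-01 -9.70325894e-06  4.59467493e-06] [ 0.37369564 -0.59983666  0.01693563] [ 0.03137072 -0.00329183 -0.01070291]
```

View pics/s3.png

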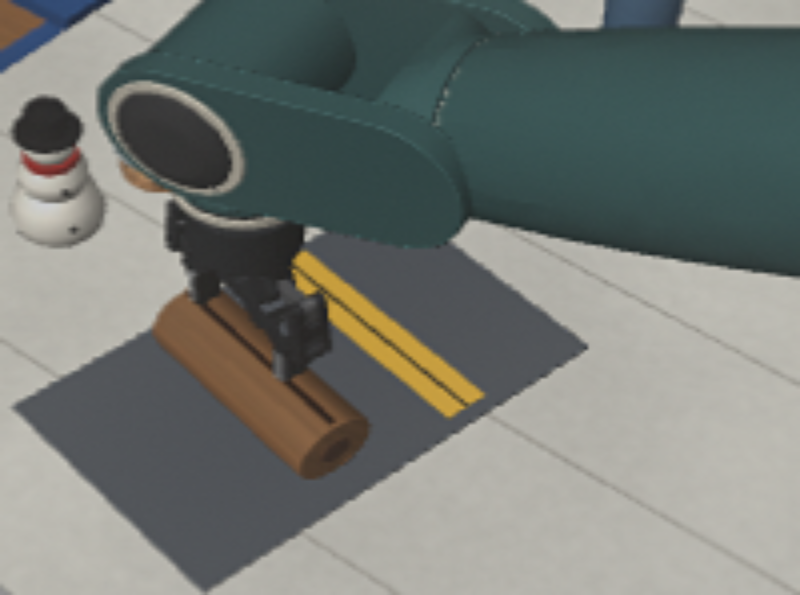

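Request:
send_rows(plan=[{"delta_pos": [0, 0, -0.3], "delta_rot": [0, 0, 0], "gripper": 8.5}, {"delta_pos": [0, 0, -0.1], "delta_rot": [0, 0, 0], "gripper": 8.5}, {"delta_pos": [0, 0, 0], "delta_rot": [0, 0, 0], "gripper": 8.5}])

```text
time_s: 3.5
tcp_pos: [0.5298, 0.1084, 0.0644]
eef_rot: [0.778, 0.629, -0.0, -0.0]
force: [-0.0, -0.4, -0.5]
gripper_width: 0.0852
```

Request:
send_rows(plan=[{"delta_pos": [0, 0, -0.1], "delta_rot": [0, 0, 0], "gripper": 8.5}, {"delta_pos": [0, 0, 0], "delta_rot": [0, 0, 0], "gripper": 8.5}])

```text
time_s: 3.67
tcp_pos: [0.5299, 0.1084, 0.0635]
eef_rot: [0.778, 0.629, -0.0, -0.0]
force: [0.3, -0.2, 0.2]
gripper_width: 0.085
```

Request:
send_rows(plan=[{"delta_pos": [0, 0, -0.1], "delta_rot": [0, 0, 0], "gripper": 8.5}, {"delta_pos": [0, 0, 0], "delta_rot": [0, 0, 0], "gripper": 8.5}])

```text
time_s: 3.83
tcp_pos: [0.5299, 0.1085, 0.0625]
eef_rot: [0.778, 0.629, -0.0, -0.0]
force: [-0.2, -0.7, -0.6]
gripper_width: 0.0847
```

Request:
send_rows(plan=[{"delta_pos": [0, 0, -0.05], "delta_rot": [0, 0, 0], "gripper": 8.5}, {"delta_pos": [0, 0, 0], "delta_rot": [0, 0, 0], "gripper": 8.5}])

```text
time_s: 4.0
tcp_pos: [0.5299, 0.1085, 0.062]
eef_rot: [0.778, 0.629, -0.0, -0.0]
force: [-0.3, -0.6, 0.1]
gripper_width: 0.0853
```

Request:
send_rows(plan=[{"delta_pos": [0, 0, -0.05], "delta_rot": [0, 0, 0], "gripper": 8.5}, {"delta_pos": [0, 0, 0], "delta_rot": [0, 0, 0], "gripper": 8.5}])

```text
time_s: 4.17
tcp_pos: [0.5299, 0.1085, 0.0615]
eef_rot: [0.778, 0.629, -0.0, -0.0]
force: [0.1, -0.4, -0.4]
gripper_width: 0.0849
```

Request:
send_rows(plan=[{"delta_pos": [0, 0, -0.05], "delta_rot": [0, 0, 0], "gripper": 8.5}, {"delta_pos": [0, 0, 0], "delta_rot": [0, 0, 0], "gripper": 8.5}])

```text
time_s: 4.33
tcp_pos: [0.5299, 0.1085, 0.061]
eef_rot: [0.778, 0.629, -0.0, -0.0]
force: [0.6, -0.2, -0.7]
gripper_width: 0.0853
```

Run:
```python
from h import *
s=get_state(); print(s['tcp_pos'],s['eef_rot'],s['force'],s['ft_torque'])
b=camera('side'); cv2.imwrite('pics/s4.png',cv2.resize(b[180:270,210:310,::-1],None,fx=7,fy=6.6))
```

```text
[0.52993764 0.10846589 0.06103823] [ 7.77761841e-01  6.28559081e-01 -2.21366166e-05 -9.39381971e-06] [ 0.6262384  -0.16086461 -0.65129263] [-0.0156013   0.04563325  0.02248837]
```

View pics/s4.png

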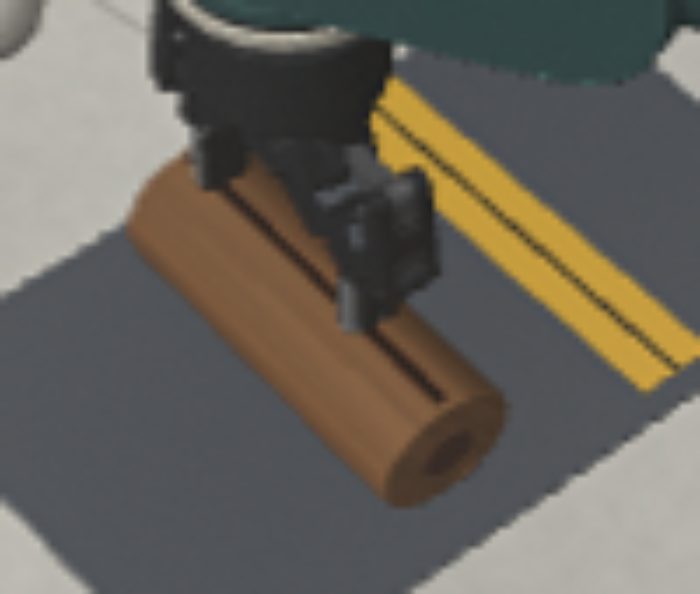

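Request:
send_rows(plan=[{"delta_pos": [0, 0, -0.1], "delta_rot": [0, 0, 0], "gripper": 8.5}, {"delta_pos": [0, 0, 0], "delta_rot": [0, 0, 0], "gripper": 8.5}])

```text
time_s: 4.55
tcp_pos: [0.5299, 0.1085, 0.06]
eef_rot: [0.778, 0.629, -0.0, -0.0]
force: [-0.3, 0.0, -0.3]
gripper_width: 0.0849
```

Request:
send_rows(plan=[{"delta_pos": [0, 0, -0.1], "delta_rot": [0, 0, 0], "gripper": 8.5}, {"delta_pos": [0, 0, 0], "delta_rot": [0, 0, 0], "gripper": 8.5}])

```text
time_s: 4.72
tcp_pos: [0.5299, 0.1085, 0.0589]
eef_rot: [0.778, 0.629, -0.0, -0.0]
force: [-1.1, 0.7, -0.0]
gripper_width: 0.0849
```

Request:
send_rows(plan=[{"delta_pos": [0, 0, -0.1], "delta_rot": [0, 0, 0], "gripper": 8.5}, {"delta_pos": [0, 0, 0], "delta_rot": [0, 0, 0], "gripper": 8.5}])

```text
time_s: 4.88
tcp_pos: [0.5299, 0.1085, 0.0579]
eef_rot: [0.778, 0.629, -0.0, -0.0]
force: [-0.3, -0.7, 0.5]
gripper_width: 0.085
```

Run:
```python
from h import *
s=get_state(); print(s['tcp_pos'],s['eef_rot'],s['force'],s['ft_torque'])
b=camera('side'); cv2.imwrite('pics/s5.png',cv2.resize(b[180:270,210:310,::-1],None,fx=7,fy=6.6))
```

```text
[0.5298816  0.10846923 0.05789045] [ 7.77761785e-01  6.28559144e-01 -7.40885141e-05 -5.65207943e-05] [-0.32322882 -0.68465251  0.45878908] [ 0.0004638   0.00163974 -0.01125378]
```

View pics/s5.png

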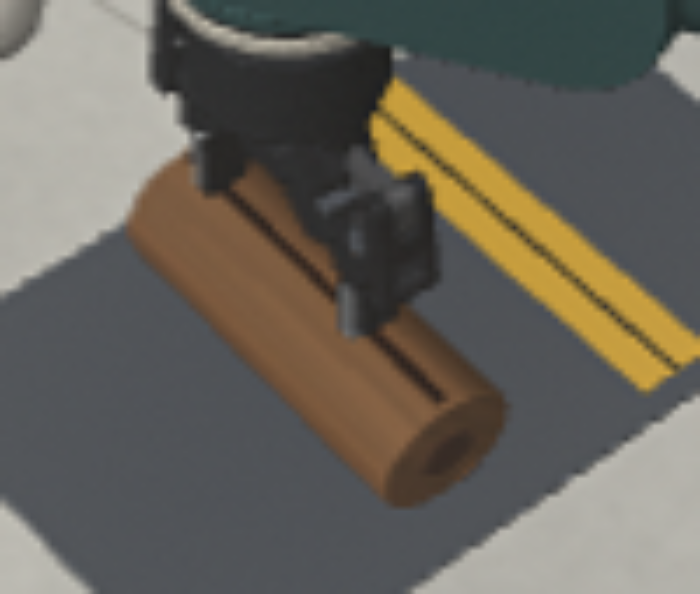

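Request:
send_rows(plan=[{"delta_pos": [0, 0, -0.1], "delta_rot": [0, 0, 0], "gripper": 8.5}, {"delta_pos": [0, 0, 0], "delta_rot": [0, 0, 0], "gripper": 8.5}])

```text
time_s: 5.1
tcp_pos: [0.5299, 0.1085, 0.0569]
eef_rot: [0.778, 0.629, -0.0, -0.0]
force: [0.3, -0.3, 0.1]
gripper_width: 0.0847
```

Request:
send_rows(plan=[{"delta_pos": [0, 0, -0.1], "delta_rot": [0, 0, 0], "gripper": 8.5}, {"delta_pos": [0, 0, 0], "delta_rot": [0, 0, 0], "gripper": 8.5}])

```text
time_s: 5.27
tcp_pos: [0.5299, 0.1084, 0.0559]
eef_rot: [0.778, 0.629, -0.0, -0.0]
force: [0.4, -0.6, 1.0]
gripper_width: 0.0846
```

Request:
send_rows(plan=[{"delta_pos": [0, 0, -0.1], "delta_rot": [0, 0, 0], "gripper": 8.5}, {"delta_pos": [0, 0, 0], "delta_rot": [0, 0, 0], "gripper": 8.5}])

```text
time_s: 5.43
tcp_pos: [0.5299, 0.1085, 0.0549]
eef_rot: [0.778, 0.629, -0.0, -0.0]
force: [-1.0, -0.4, -0.2]
gripper_width: 0.0849
```

Run:
```python
from h import *
s=get_state(); print(s['tcp_pos'],s['eef_rot'],s['force'],s['ft_torque'])
b=camera('side'); cv2.imwrite('pics/s6.png',cv2.resize(b[180:270,210:310,::-1],None,fx=7,fy=6.6))
```

```text
[0.52988174 0.10846829 0.05491826] [ 7.77764117e-01  6.28556257e-01 -8.59390984e-05 -5.18698740e-05] [-1.01873442 -0.38423494 -0.24924188] [-0.01189416 -0.00537299  0.03588294]
```

View pics/s6.png

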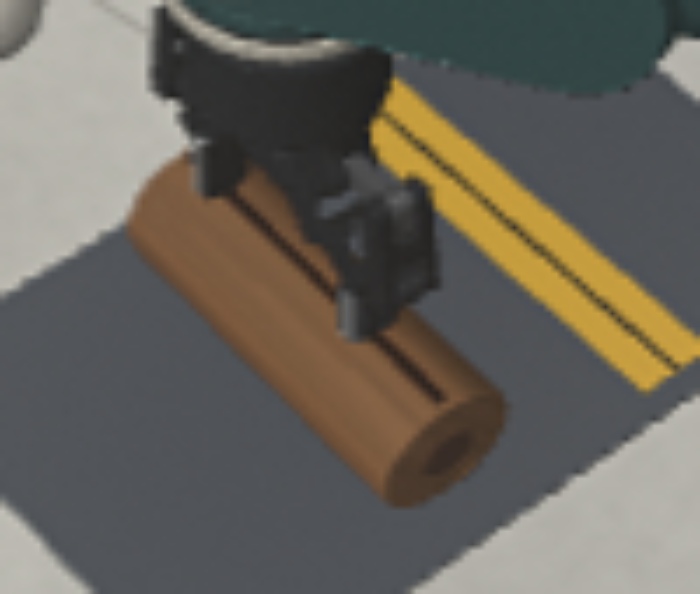

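Run:
```python
from h import *
t=np.array([.5299,.1085]); a=np.radians(-12.1); u=np.array([np.cos(a),np.sin(a)]); v=np.array([-u[1],u[0]])
for z in(.058,.063,.068,.073):
  for du,dv in((-.0425,.011),(-.057,.011),(-.057,-.011),(-.0425,-.011)):
    print(z,du,dv,((proj('side',[*(t+du*u+dv*v),z])[0]-[210,180])*[7,6.6]).round())
```

```text
0.058 -0.0425 0.011 [344. 381.]
0.058 -0.057 0.011 [367. 405.]
0.058 -0.057 -0.011 [412. 377.]
0.058 -0.0425 -0.011 [389. 354.]
0.063 -0.0425 0.011 [344. 374.]
0.063 -0.057 0.011 [367. 398.]
0.063 -0.057 -0.011 [412. 370.]
0.063 -0.0425 -0.011 [389. 347.]
0.068 -0.0425 0.011 [344. 367.]
0.068 -0.057 0.011 [367. 391.]
0.068 -0.057 -0.011 [412. 363.]
0.068 -0.0425 -0.011 [389. 340.]
0.073 -0.0425 0.011 [344. 360.]
0.073 -0.057 0.011 [367. 384.]
0.073 -0.057 -0.011 [413. 356.]
0.073 -0.0425 -0.011 [389. 333.]
```

Run:
```python
from h import *
t=np.array([.5277,.0965]); a=np.radians(-11.78); u=np.array([np.cos(a),np.sin(a)]); v=np.array([-u[1],u[0]])
for du,dv,z in((-.085,0,.068),(.085,0,.068),(-.085,.0,.036),(-.085,.032,.036),(-.085,-.032,.036),(-.085,0,.004)):
    print(du,dv,z,((proj('side',[*(t+du*u+dv*v),z])[0]-[210,180])*[7,6.6]).round())
s=get_state();print(s['q'],s['tcp_pos'])
b=camera('side'); cv2.imwrite('pics/s7.png',cv2.resize(b[130:270,200:330,::-1],None,fx=4.2,fy=4.2,interpolation=cv2.INTER_CUBIC))
```

```text
-0.085 0 0.068 [461. 406.]
0.085 0 0.068 [195. 146.]
-0.085 0.0 0.036 [459. 450.]
-0.085 0.032 0.036 [394. 491.]
-0.085 -0.032 0.036 [522. 410.]
-0.085 0 0.004 [457. 492.]
[ 1.54748666e-01 -9.20913350e-02  1.90536930e+00 -1.93430609e-05
  1.32844341e+00  3.66210236e-01] [0.52990745 0.10846584 0.05499169]
```

View pics/s7.png

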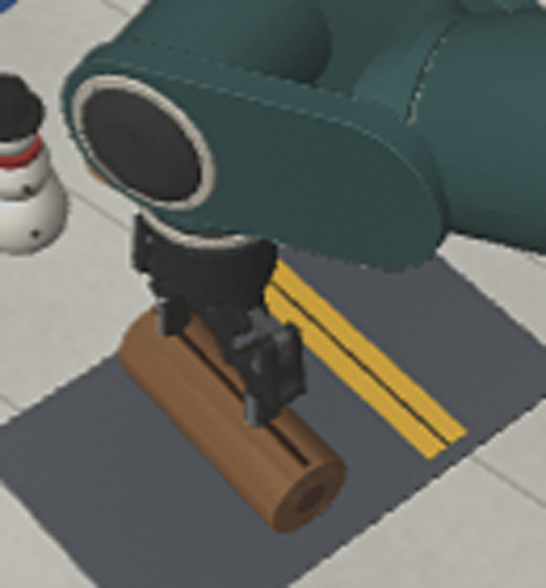

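Request:
send_rows(plan=[{"delta_pos": [0, 0, -0.2], "delta_rot": [0, 0, 0], "gripper": 8.5}, {"delta_pos": [0, 0, 0], "delta_rot": [0, 0, 0], "gripper": 8.5}])

```text
time_s: 5.7
tcp_pos: [0.5298, 0.1085, 0.0528]
eef_rot: [0.778, 0.629, -0.0, -0.0]
force: [0.2, -0.6, 0.1]
gripper_width: 0.085
```

Request:
send_rows(plan=[{"delta_pos": [0, 0, -0.2], "delta_rot": [0, 0, 0], "gripper": 8.5}, {"delta_pos": [0, 0, 0], "delta_rot": [0, 0, 0], "gripper": 8.5}])

```text
time_s: 5.87
tcp_pos: [0.5298, 0.1085, 0.0507]
eef_rot: [0.778, 0.629, -0.0, -0.0]
force: [0.2, -0.1, -0.6]
gripper_width: 0.085
```

Run:
```python
from h import *
s=get_state(); print(s['tcp_pos'],s['force'])
b=camera('side'); cv2.imwrite('pics/s8.png',cv2.resize(b[180:270,210:310,::-1],None,fx=7,fy=6.6))
b=camera('top'); cv2.imwrite('pics/t8.png',cv2.resize(b[190:270,190:290,::-1],None,fx=7,fy=7))
```

```text
[0.52978191 0.10847062 0.05066428] [ 0.24936841 -0.06525531 -0.60477011]
```

View pics/s8.png

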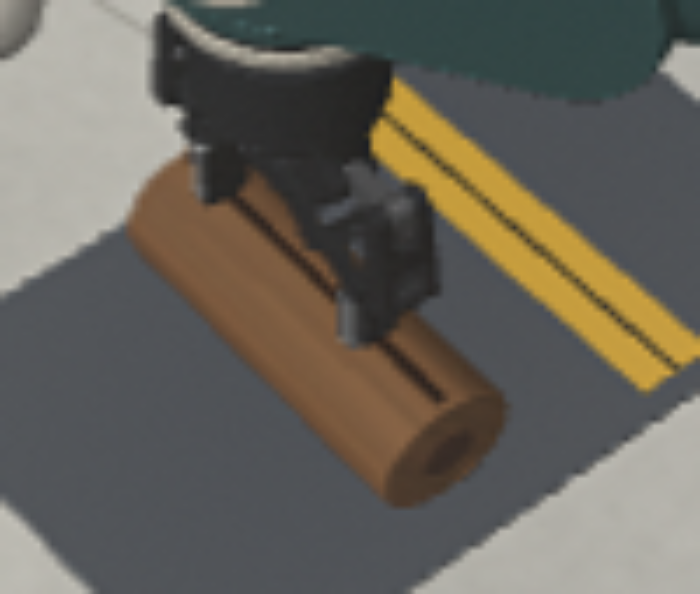

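View pics/t8.png

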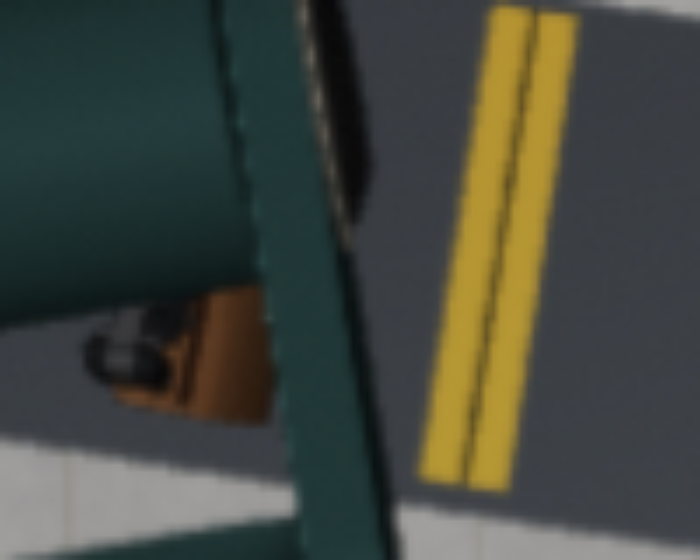

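Run:
```python
from h import *
t=np.array([.5298,.1085]); a=np.radians(-12.1); u=np.array([np.cos(a),np.sin(a)]); v=np.array([-u[1],u[0]])
for n,px,zs in(('side',(210+343/7,180+338/6.6),(.05,.06,.07,.08,.09)),('side',(210+203/7,180+197/6.6),(.05,.06,.07,.08,.09)),('top',(190+125/7,190+385/7),(.06,.08,.1,.12)),('top',(190+88/7,190+355/7),(.06,.08,.1,.12)),('top',(190+165/7,190+355/7),(.06,.08,.1,.12))):
  for z in zs:
    p=plane(n,[px],z)[0,:2]-t; print(n,np.round(px),z,'du %.1f dv %.1f'%(p@u*1e3,p@v*1e3))
```

```text
side [259. 231.] 0.05 du -20.6 dv -5.4
side [259. 231.] 0.06 du -26.2 dv -1.1
side [259. 231.] 0.07 du -31.8 dv 3.3
side [259. 231.] 0.08 du -37.4 dv 7.6
side [259. 231.] 0.09 du -43.1 dv 11.9
side [239. 210.] 0.05 du 72.9 dv -5.8
side [239. 210.] 0.06 du 66.5 dv -1.4
side [239. 210.] 0.07 du 60.0 dv 2.9
side [239. 210.] 0.08 du 53.5 dv 7.2
side [239. 210.] 0.09 du 47.1 dv 11.6
top [208. 245.] 0.06 du -77.7 dv 10.3
top [208. 245.] 0.08 du -76.9 dv 7.7
top [208. 245.] 0.1 du -76.0 dv 5.1
top [208. 245.] 0.12 du -75.1 dv 2.5
top [203. 241.] 0.06 du -69.0 dv 27.1
top [203. 241.] 0.08 du -68.3 dv 24.1
top [203. 241.] 0.1 du -67.7 dv 21.2
top [203. 241.] 0.12 du -67.0 dv 18.2
top [214. 241.] 0.06 du -63.2 dv -2.9
top [214. 241.] 0.08 du -62.6 dv -5.2
top [214. 241.] 0.1 du -62.0 dv -7.5
top [214. 241.] 0.12 du -61.5 dv -9.9
```

Request:
send_rows(plan=[{"delta_pos": [0, 0, -0.2], "delta_rot": [0, 0, 0], "gripper": 8.5}, {"delta_pos": [0, 0, 0], "delta_rot": [0, 0, 0], "gripper": 8.5}])

```text
time_s: 6.13
tcp_pos: [0.5298, 0.1085, 0.0488]
eef_rot: [0.778, 0.629, -0.0, -0.0]
force: [0.4, -0.3, 0.1]
gripper_width: 0.0848
```

Request:
send_rows(plan=[{"delta_pos": [0, 0, -0.2], "delta_rot": [0, 0, 0], "gripper": 8.5}, {"delta_pos": [0, 0, 0], "delta_rot": [0, 0, 0], "gripper": 8.5}])

```text
time_s: 6.3
tcp_pos: [0.5298, 0.1085, 0.0467]
eef_rot: [0.778, 0.629, -0.0, -0.0]
force: [-0.1, -0.2, 0.1]
gripper_width: 0.0848
```

Request:
send_rows(plan=[{"delta_pos": [0, 0, -0.2], "delta_rot": [0, 0, 0], "gripper": 8.5}, {"delta_pos": [0, 0, 0], "delta_rot": [0, 0, 0], "gripper": 8.5}])

```text
time_s: 6.47
tcp_pos: [0.5298, 0.1085, 0.0447]
eef_rot: [0.778, 0.629, -0.0, -0.0]
force: [-0.3, -1.2, 0.2]
gripper_width: 0.0849
```

Run:
```python
from h import *
s=get_state(); print(s['tcp_pos'],s['force'])
b=camera('side'); cv2.imwrite('pics/s9.png',cv2.resize(b[180:270,210:310,::-1],None,fx=7,fy=6.6))
```

```text
[0.52981122 0.10846015 0.04472741] [-0.26334334 -1.16442375  0.24515993]
```

View pics/s9.png

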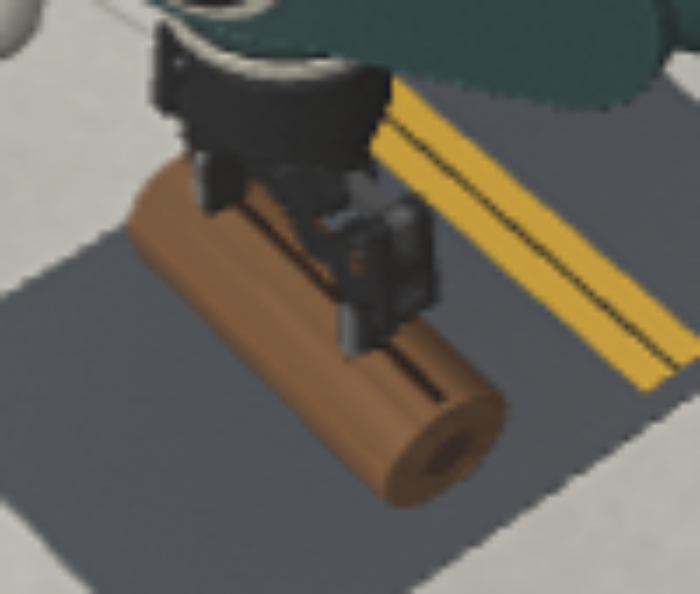

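Request:
send_rows(plan=[{"delta_pos": [0, 0, -0.2], "delta_rot": [0, 0, 0], "gripper": 8.5}, {"delta_pos": [0, 0, 0], "delta_rot": [0, 0, 0], "gripper": 8.5}])

```text
time_s: 6.68
tcp_pos: [0.5298, 0.1084, 0.0428]
eef_rot: [0.778, 0.629, -0.0, -0.0]
force: [-0.4, -0.4, -0.1]
gripper_width: 0.0847
```

Request:
send_rows(plan=[{"delta_pos": [0, 0, -0.2], "delta_rot": [0, 0, 0], "gripper": 8.5}, {"delta_pos": [0, 0, 0], "delta_rot": [0, 0, 0], "gripper": 8.5}])

```text
time_s: 6.85
tcp_pos: [0.5298, 0.1085, 0.0407]
eef_rot: [0.778, 0.629, -0.0, -0.0]
force: [0.0, -0.1, -0.2]
gripper_width: 0.0848
```

Request:
send_rows(plan=[{"delta_pos": [0, 0, -0.15], "delta_rot": [0, 0, 0], "gripper": 8.5}, {"delta_pos": [0, 0, 0], "delta_rot": [0, 0, 0], "gripper": 8.5}])

```text
time_s: 7.02
tcp_pos: [0.5298, 0.1085, 0.0393]
eef_rot: [0.778, 0.629, -0.0, -0.0]
force: [0.6, 0.0, 0.4]
gripper_width: 0.0848
```

Request:
send_rows(plan=[{"delta_pos": [0, 0, -0.15], "delta_rot": [0, 0, 0], "gripper": 8.5}, {"delta_pos": [0, 0, 0], "delta_rot": [0, 0, 0], "gripper": 8.5}])

```text
time_s: 7.18
tcp_pos: [0.5299, 0.1084, 0.0378]
eef_rot: [0.778, 0.629, -0.0, -0.0]
force: [0.6, 0.9, -0.3]
gripper_width: 0.0851
```

Request:
send_rows(plan=[{"delta_pos": [0, 0, -0.15], "delta_rot": [0, 0, 0], "gripper": 8.5}, {"delta_pos": [0, 0, 0], "delta_rot": [0, 0, 0], "gripper": 8.5}])

```text
time_s: 7.35
tcp_pos: [0.5299, 0.1084, 0.0364]
eef_rot: [0.778, 0.629, -0.0, -0.0]
force: [0.8, -0.5, -0.8]
gripper_width: 0.0851
```

Run:
```python
from h import *
s=get_state(); print(s['tcp_pos'],s['force'])
b=camera('side'); cv2.imwrite('pics/s10.png',cv2.resize(b[180:270,210:310,::-1],None,fx=7,fy=6.6))
b=camera('top'); cv2.imwrite('pics/t10.png',cv2.resize(b[190:270,190:290,::-1],None,fx=7,fy=7))
```

```text
[0.52985872 0.10844475 0.03635101] [ 0.82318937 -0.48430208 -0.76656928]
```

View pics/s10.png

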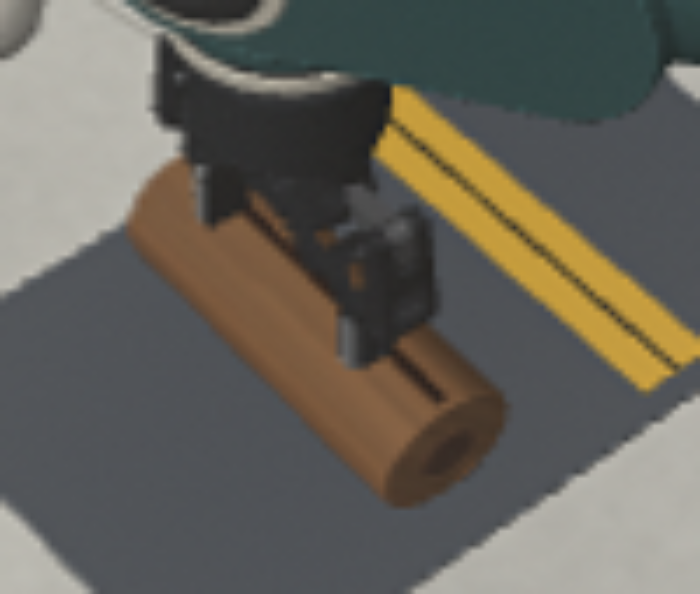

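View pics/t10.png

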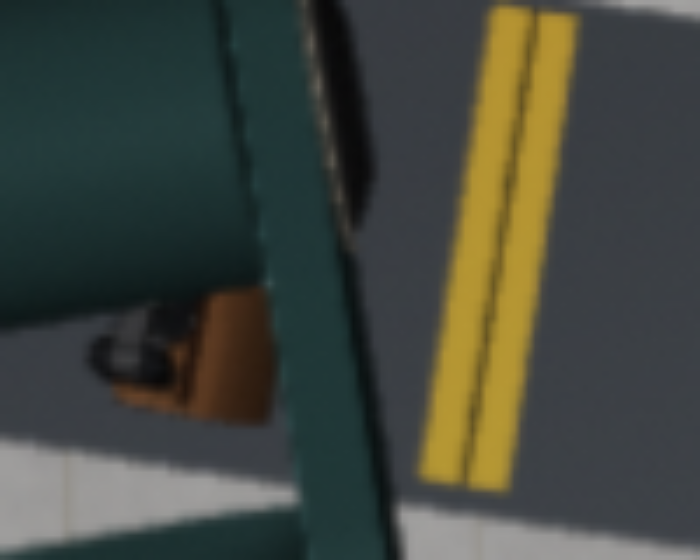

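Request:
send_rows(plan=[{"delta_pos": [0, 0, -0.15], "delta_rot": [0, 0, 0], "gripper": 8.5}, {"delta_pos": [0, 0, 0], "delta_rot": [0, 0, 0], "gripper": 8.5}])

```text
time_s: 7.62
tcp_pos: [0.5299, 0.1085, 0.0349]
eef_rot: [0.778, 0.629, -0.0, -0.0]
force: [0.2, 0.4, -0.3]
gripper_width: 0.085
```

Request:
send_rows(plan=[{"delta_pos": [0, 0, -0.1], "delta_rot": [0, 0, 0], "gripper": 8.5}, {"delta_pos": [0, 0, 0], "delta_rot": [0, 0, 0], "gripper": 8.5}])

```text
time_s: 7.78
tcp_pos: [0.5299, 0.1085, 0.0339]
eef_rot: [0.778, 0.629, -0.0, -0.0]
force: [0.3, 0.4, -0.2]
gripper_width: 0.0851
```

Request:
send_rows(plan=[{"delta_pos": [0, 0, -0.1], "delta_rot": [0, 0, 0], "gripper": 8.5}, {"delta_pos": [0, 0, 0], "delta_rot": [0, 0, 0], "gripper": 8.5}])

```text
time_s: 7.95
tcp_pos: [0.5299, 0.1084, 0.0329]
eef_rot: [0.778, 0.629, -0.0, -0.0]
force: [-0.2, 0.1, 0.4]
gripper_width: 0.0848
```

Request:
send_rows(plan=[{"delta_pos": [0, 0, -0.1], "delta_rot": [0, 0, 0], "gripper": 8.5}, {"delta_pos": [0, 0, 0], "delta_rot": [0, 0, 0], "gripper": 8.5}])

```text
time_s: 8.12
tcp_pos: [0.53, 0.1085, 0.0321]
eef_rot: [0.778, 0.629, 0.0, 0.0]
force: [-0.6, 0.1, 0.9]
gripper_width: 0.0848
```

Request:
send_rows(plan=[{"delta_pos": [0, 0, -0.1], "delta_rot": [0, 0, 0], "gripper": 8.5}, {"delta_pos": [0, 0, 0], "delta_rot": [0, 0, 0], "gripper": 8.5}])

```text
time_s: 8.28
tcp_pos: [0.5302, 0.1087, 0.0318]
eef_rot: [0.778, 0.629, 0.0, 0.0]
force: [-2.3, 0.9, 8.3]
gripper_width: 0.0851
```

Run:
```python
from h import *
s=get_state(); print(s['tcp_pos'],s['force'])
b=camera('side'); cv2.imwrite('pics/s11.png',cv2.resize(b[180:270,210:310,::-1],None,fx=7,fy=6.6))
```

```text
[0.53022431 0.10869604 0.03184628] [-2.34978085  0.92909947  8.26639151]
```

View pics/s11.png

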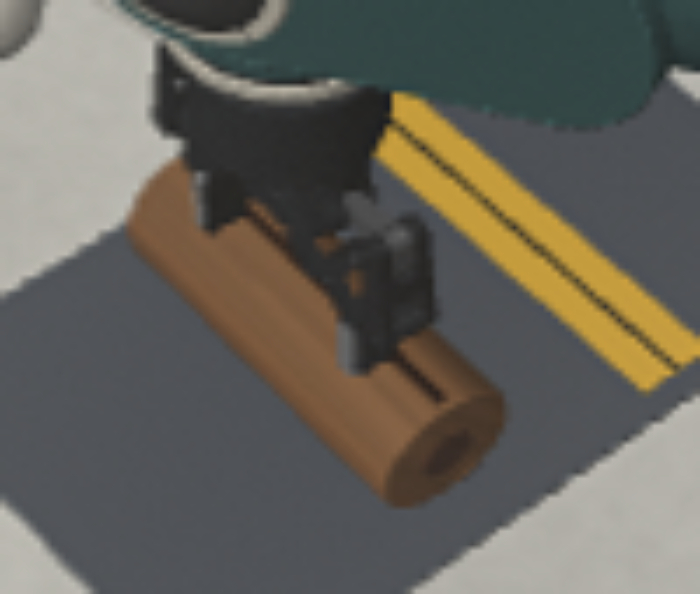

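Request:
send_rows(plan=[{"delta_pos": [-0.04, -0.2, 0], "delta_rot": [0, 0, 0.3], "gripper": 8.5}, {"delta_pos": [-0.08, -0.4, 0], "delta_rot": [0, 0, 0.4], "gripper": 8.5}, {"delta_pos": [-0.1, -0.5, 0], "delta_rot": [0, 0, 0.4], "gripper": 8.5}, {"delta_pos": [-0.1, -0.5, 0], "delta_rot": [0, 0, 0.4], "gripper": 8.5}, {"delta_pos": [-0.1, -0.5, 0], "delta_rot": [0, 0, 0.4], "gripper": 8.5}, {"delta_pos": [-0.1, -0.5, 0], "delta_rot": [0, 0, 0.4], "gripper": 8.5}, {"delta_pos": [-0.1, -0.5, 0], "delta_rot": [0, 0, 0.4], "gripper": 8.5}, {"delta_pos": [-0.08, -0.4, 0], "delta_rot": [0, 0, 0.4], "gripper": 8.5}, {"delta_pos": [-0.04, -0.2, 0], "delta_rot": [0, 0, 0.2], "gripper": 8.5}, {"delta_pos": [0, 0, 0], "delta_rot": [0, 0, 0], "gripper": 8.5}])

```text
time_s: 9.17
tcp_pos: [0.523, 0.0712, 0.0321]
eef_rot: [0.759, 0.651, 0.001, 0.0]
force: [-2.2, -0.0, 8.1]
gripper_width: 0.0851
```

Run:
```python
from h import *
s=get_state(); print(s['tcp_pos'],s['force'])
b=camera('side'); cv2.imwrite('pics/s12.png',cv2.resize(b[180:270,210:310,::-1],None,fx=7,fy=6.6))
b=camera('top'); np.save('t12.npy',b); cv2.imwrite('pics/t12.png',cv2.resize(b[170:270,180:290,::-1],None,fx=6,fy=6))
```

```text
[0.52299802 0.0712026  0.03205954] [-2.20880486 -0.01332086  8.12660054]
```

View pics/s12.png

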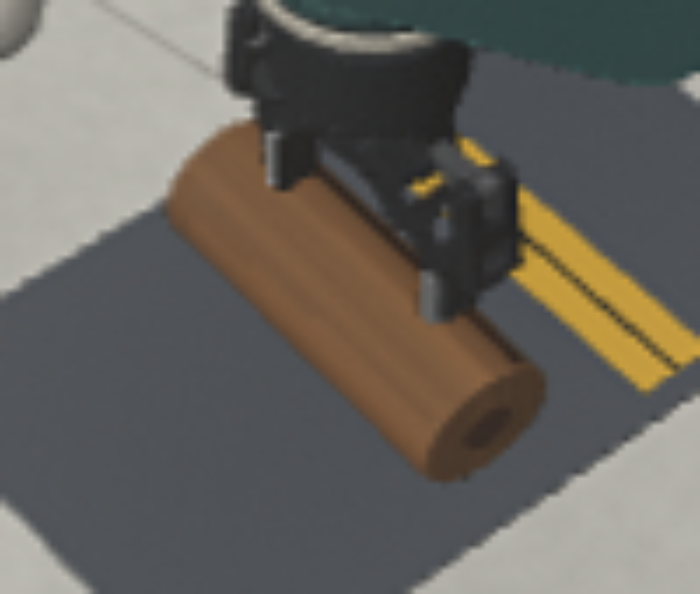

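View pics/t12.png

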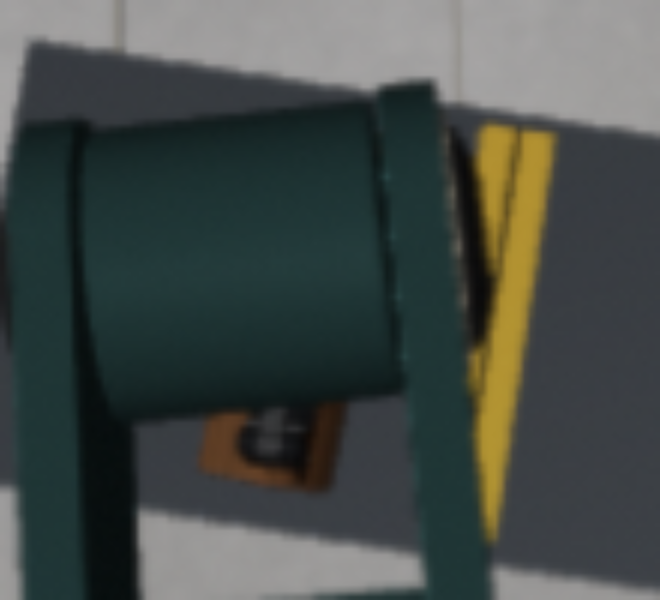

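Request:
send_rows(plan=[{"delta_pos": [0, 0, 0.5], "delta_rot": [0, 0, 0], "gripper": 8.5}, {"delta_pos": [0, 0, 0.5], "delta_rot": [0, 0, 0], "gripper": 8.5}, {"delta_pos": [0.15, 1.0, 0], "delta_rot": [0, 0, 0], "gripper": 8.5}, {"delta_pos": [0.15, 1.0, 0], "delta_rot": [0, 0, 0], "gripper": 8.5}, {"delta_pos": [0, 0, 0], "delta_rot": [0, 0, 0], "gripper": 8.5}])

```text
time_s: 9.68
tcp_pos: [0.5257, 0.0932, 0.0411]
eef_rot: [0.759, 0.651, 0.0, -0.0]
force: [0.8, -0.0, -0.4]
gripper_width: 0.0851
```

Run:
```python
from h import *
s=get_state(); print(s['tcp_pos'],s['force'])
b=camera('side'); np.save('s13.npy',b); cv2.imwrite('pics/s13.png',cv2.resize(b[170:270,200:320,::-1],None,fx=6.5,fy=6))
```

```text
[0.52572129 0.0931765  0.04105798] [ 0.78254468 -0.04837838 -0.43241908]
```

View pics/s13.png

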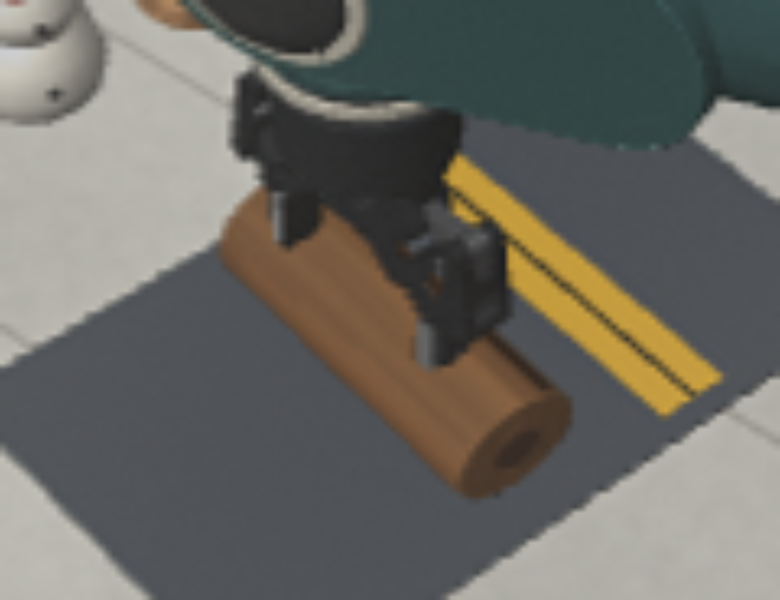

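```bash
cat >> h.py <<'E'
def sideroll(b):
    """yaw/positon of lower-left silhouette edge of the roller in the side view, on plane z=.02"""
    hsv=cv2.cvtColor(b,cv2.COLOR_RGB2HSV)
    m=cv2.inRange(hsv,(5,70,30),(17,220,200)); w=np.zeros_like(m); w[170:285,200:360]=255; m&=w
    m=cv2.morphologyEx(m,cv2.MORPH_OPEN,np.ones((3,3)))
    n,l,st,ce=cv2.connectedComponentsWithStats(m); k=1+st[1:,4].argmax(); c=big((l==k).astype(np.uint8)*255)
    # lower-left edge: for each column the lowest mask pixel, left part
    x0=int(c[:,0].min()); pts=[]
    for u in range(x0+6,x0+60):
        vs=c[c[:,0]==u,1]
        if len(vs): pts.append((u,vs.max()))
    pts=np.array(pts); f=np.polyfit(pts[:,0],pts[:,1],1); r=pts[:,1]-np.polyval(f,pts[:,0]); k=abs(r)<1.2
    for _ in range(3):
        f=np.polyfit(pts[k,0],pts[k,1],1); r=pts[:,1]-np.polyval(f,pts[:,0]); k=abs(r)<1.0
    P=plane('side',pts[k],.02)[:,:2]*1000; g=np.polyfit(P[:,0],P[:,1],1)
    return np.degrees(np.arctan(g[0])),np.polyval(g,520),k.sum(),c
E
python3 - <<'E'
from h import *
a=sideroll(np.load('side0.npy'))[:3]; b=sideroll(np.load('s13.npy'))[:3]; print(a,b)
E
```

```text
(np.float64(-11.682549888865944), np.float64(129.1349156605845), np.int64(33)) (np.float64(3.0773436431179038), np.float64(106.17438844053073), np.int64(6))
```

```bash
sed -i 's/range(x0+6,x0+60)/range(x0+4,x0+35)/; s/k=abs(r)<1.2/k=abs(r-np.median(r))<2/' h.py
python3 - <<'E'
from h import *
a=sideroll(np.load('side0.npy'))[:3]; b=sideroll(np.load('s13.npy')); print(a,b[:3])
o=np.load('s13.npy'); cv2.polylines(o,[b[3].astype(int)],True,(0,255,0)); cv2.imwrite('pics/m13.png',cv2.resize(o[170:270,200:320,::-1],None,fx=6,fy=6))
E
```

```text
(np.float64(-11.86742157471306), np.float64(129.27483155725895), np.int64(31)) (np.float64(-11.977949718592908), np.float64(109.1256435818645), np.int64(31))
```

View pics/m13.png

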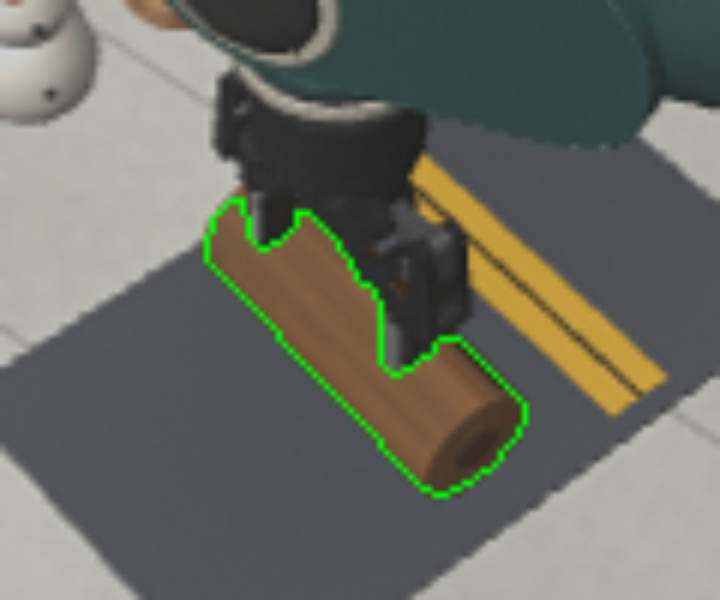

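Request:
send_rows(plan=[{"delta_pos": [0, 0, -0.5], "delta_rot": [0, 0, -3.2], "gripper": 8.5}, {"delta_pos": [0, 0, -0.4], "delta_rot": [0, 0, 0], "gripper": 8.5}, {"delta_pos": [0, 0, -0.1], "delta_rot": [0, 0, 0], "gripper": 8.5}, {"delta_pos": [-0.04, -0.2, 0], "delta_rot": [0, 0, 0], "gripper": 8.5}, {"delta_pos": [-0.1, -0.5, 0], "delta_rot": [0, 0, 0], "gripper": 8.5}, {"delta_pos": [-0.1, -0.5, 0], "delta_rot": [0, 0, 0], "gripper": 8.5}, {"delta_pos": [-0.1, -0.5, 0], "delta_rot": [0, 0, 0], "gripper": 8.5}, {"delta_pos": [-0.1, -0.5, 0], "delta_rot": [0, 0, 0], "gripper": 8.5}, {"delta_pos": [-0.04, -0.2, 0], "delta_rot": [0, 0, 0], "gripper": 8.5}, {"delta_pos": [0, 0, 0], "delta_rot": [0, 0, 0], "gripper": 8.5}])

```text
time_s: 10.57
tcp_pos: [0.5207, 0.0673, 0.032]
eef_rot: [0.777, 0.63, 0.0, -0.0]
force: [-8.6, 1.9, 15.1]
gripper_width: 0.0853
```

Request:
send_rows(plan=[{"delta_pos": [0, 0, -0.1], "delta_rot": [0, 0, 0], "gripper": 8.5}, {"delta_pos": [0, 0, -0.1], "delta_rot": [0, 0, 0], "gripper": 8.5}, {"delta_pos": [0, 0, 0], "delta_rot": [0, 0, 0], "gripper": 8.5}])

```text
time_s: 10.82
tcp_pos: [0.521, 0.068, 0.0318]
eef_rot: [0.777, 0.63, 0.001, -0.0]
force: [-18.8, 3.4, 36.5]
gripper_width: 0.0848
```

Run:
```python
from h import *
s=get_state(); print(s['tcp_pos'],s['force'])
b=camera('side'); np.save('s14.npy',b); print(sideroll(b)[:3])
```

```text
[0.520997   0.06800846 0.03181975] [-18.76706601   3.43796292  36.53024769]
(np.float64(-11.829265445126998), np.float64(96.74270085508172), np.int64(31))
```

Request:
send_rows(plan=[{"delta_pos": [0, 0, 0], "delta_rot": [0, 0, 1], "gripper": 8.5}, {"delta_pos": [0, 0, 0], "delta_rot": [0, 0, 1], "gripper": 8.5}, {"delta_pos": [0, 0, 0], "delta_rot": [0, 0, 1], "gripper": 8.5}, {"delta_pos": [0, 0, 0], "delta_rot": [0, 0, 1], "gripper": 8.5}, {"delta_pos": [0, 0, 0], "delta_rot": [0, 0, 0], "gripper": 8.5}])

```text
time_s: 11.28
tcp_pos: [0.5219, 0.0678, 0.0319]
eef_rot: [0.754, 0.657, 0.001, 0.001]
force: [-8.5, 2.0, 30.5]
gripper_width: 0.085
```

Run:
```python
from h import *
s=get_state(); print(s['tcp_pos'],s['force'],s['ft_torque'],s['eef_rot'])
b=camera('side'); np.save('s15.npy',b); print(sideroll(b)[:3])
```

```text
[0.5219329  0.06781569 0.03186505] [-8.48306766  2.00484379 30.54529727] [ 0.33128622  1.95384507 -0.24271432] [7.53896228e-01 6.56991856e-01 1.33560078e-03 6.28671929e-04]
(np.float64(-10.99137218770859), np.float64(95.44598389395715), np.int64(31))
```

Request:
send_rows(plan=[{"delta_pos": [0, 0, -0.1], "delta_rot": [0, 0, 1.5], "gripper": 8.5}, {"delta_pos": [0, 0, 0], "delta_rot": [0, 0, 1.5], "gripper": 8.5}, {"delta_pos": [0, 0, 0], "delta_rot": [0, 0, 1.5], "gripper": 8.5}, {"delta_pos": [0, 0, 0], "delta_rot": [0, 0, 1.5], "gripper": 8.5}, {"delta_pos": [0, 0, 0], "delta_rot": [0, 0, 0], "gripper": 8.5}])

```text
time_s: 11.75
tcp_pos: [0.5227, 0.0678, 0.0317]
eef_rot: [0.718, 0.696, 0.002, 0.001]
force: [-3.9, 0.1, 36.7]
gripper_width: 0.0848
```

Run:
```python
from h import *
s=get_state(); print(s['tcp_pos'],s['force'],s['ft_torque'],s['eef_rot'])
b=camera('side'); np.save('s16.npy',b); print(sideroll(b)[:3])
```

```text
[0.52270114 0.06777413 0.03173575] [-3.94828846  0.07945939 36.71219251] [ 0.15137997  2.16700771 -0.05788004] [0.71820586 0.69582683 0.00191307 0.00130621]
(np.float64(-10.472540705264523), np.float64(93.47023832294961), np.int64(31))
```

Request:
send_rows(plan=[{"delta_pos": [0, 0, 0.3], "delta_rot": [0, 0, 0], "gripper": 8.5}, {"delta_pos": [0, 0, 1], "delta_rot": [0, 0, 0], "gripper": 8.5}, {"delta_pos": [0.12, 0.7, 0], "delta_rot": [0, 0, -4], "gripper": 8.5}, {"delta_pos": [0.12, 0.7, 0], "delta_rot": [0, 0, -4.2], "gripper": 8.5}, {"delta_pos": [0, 0, 0], "delta_rot": [0, 0, 0], "gripper": 8.5}])

```text
time_s: 12.22
tcp_pos: [0.5232, 0.0821, 0.0413]
eef_rot: [0.768, 0.641, -0.0, -0.0]
force: [-0.1, 0.7, 0.0]
gripper_width: 0.0849
```

Run:
```python
from h import *
s=get_state(); print(s['tcp_pos'],s['force'],s['eef_rot'])
b=camera('side'); np.save('s17.npy',b); print(sideroll(b)[:3])
cv2.imwrite('pics/s17.png',cv2.resize(b[170:270,200:320,::-1],None,fx=6.5,fy=6))
a=camera('top'); cv2.imwrite('pics/t17.png',cv2.resize(a[170:270,180:290,::-1],None,fx=6,fy=6))
```

```text
[0.52315468 0.08209878 0.04127369] [-0.05659956  0.71059072  0.00630938] [ 7.67906871e-01  6.40561492e-01 -2.23779274e-05 -1.13539082e-04]
(np.float64(-10.65354772958436), np.float64(93.4291617929075), np.int64(31))
```

View pics/s17.png

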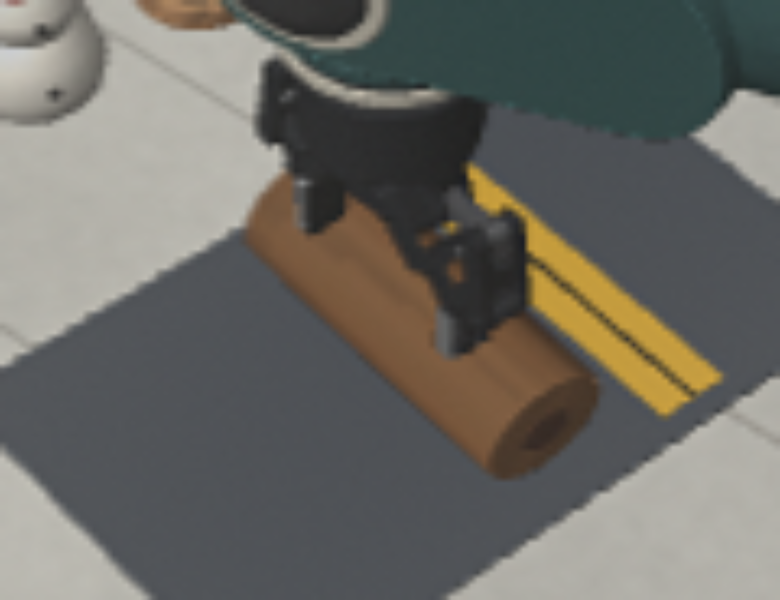

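View pics/t17.png

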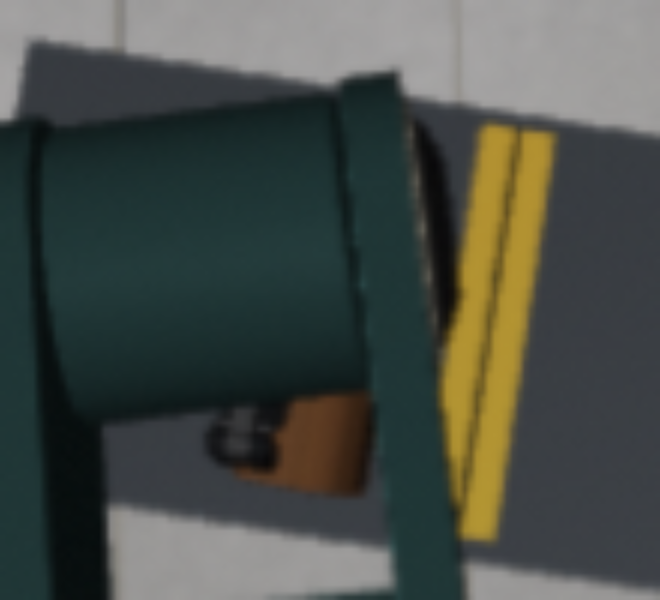

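Request:
send_rows(plan=[{"delta_pos": [0, 0, -0.5], "delta_rot": [0, 0, 0], "gripper": 8.5}, {"delta_pos": [0, 0, -0.4], "delta_rot": [0, 0, 0], "gripper": 8.5}, {"delta_pos": [0, 0, -0.1], "delta_rot": [0, 0, 0], "gripper": 8.5}, {"delta_pos": [-0.04, -0.2, 0], "delta_rot": [0, 0, 0], "gripper": 8.5}, {"delta_pos": [-0.06, -0.35, 0], "delta_rot": [0, 0, 0], "gripper": 8.5}, {"delta_pos": [-0.09, -0.5, 0], "delta_rot": [0, 0, 0], "gripper": 8.5}, {"delta_pos": [-0.09, -0.5, 0], "delta_rot": [0, 0, 0], "gripper": 8.5}, {"delta_pos": [-0.09, -0.5, 0], "delta_rot": [0, 0, 0], "gripper": 8.5}, {"delta_pos": [-0.09, -0.5, 0], "delta_rot": [0, 0, 0], "gripper": 8.5}, {"delta_pos": [-0.09, -0.5, 0], "delta_rot": [0, 0, 0], "gripper": 8.5}])

```text
time_s: 13.15
tcp_pos: [0.5173, 0.0507, 0.032]
eef_rot: [0.767, 0.642, -0.0, -0.0]
force: [-10.9, 1.8, 16.9]
gripper_width: 0.0849
```

Request:
send_rows(plan=[{"delta_pos": [-0.09, -0.5, 0], "delta_rot": [0, 0, 0], "gripper": 8.5}, {"delta_pos": [-0.09, -0.5, 0], "delta_rot": [0, 0, 0], "gripper": 8.5}, {"delta_pos": [-0.09, -0.5, 0], "delta_rot": [0, 0, 0], "gripper": 8.5}, {"delta_pos": [-0.07, -0.4, 0], "delta_rot": [0, 0, 0], "gripper": 8.5}, {"delta_pos": [-0.04, -0.2, 0], "delta_rot": [0, 0, 0], "gripper": 8.5}, {"delta_pos": [0, 0, 0], "delta_rot": [0, 0, 0], "gripper": 8.5}])

```text
time_s: 13.65
tcp_pos: [0.5135, 0.0294, 0.0319]
eef_rot: [0.767, 0.641, -0.0, -0.0]
force: [-10.0, 1.8, 14.0]
gripper_width: 0.085
```

Run:
```python
from h import *
s=get_state(); print(s['tcp_pos'],s['force'],s['eef_rot'])
b=camera('side'); np.save('s18.npy',b); print(sideroll(b)[:3])
cv2.imwrite('pics/s18.png',cv2.resize(b[170:270,200:320,::-1],None,fx=6.5,fy=6))
```

```text
[0.51349828 0.02944615 0.03189281] [-10.02260328   1.83797176  13.99018982] [ 7.67194660e-01  6.41414280e-01 -1.69975378e-04 -2.13986796e-04]
(np.float64(-11.016371098003646), np.float64(66.63099705873933), np.int64(31))
```

View pics/s18.png

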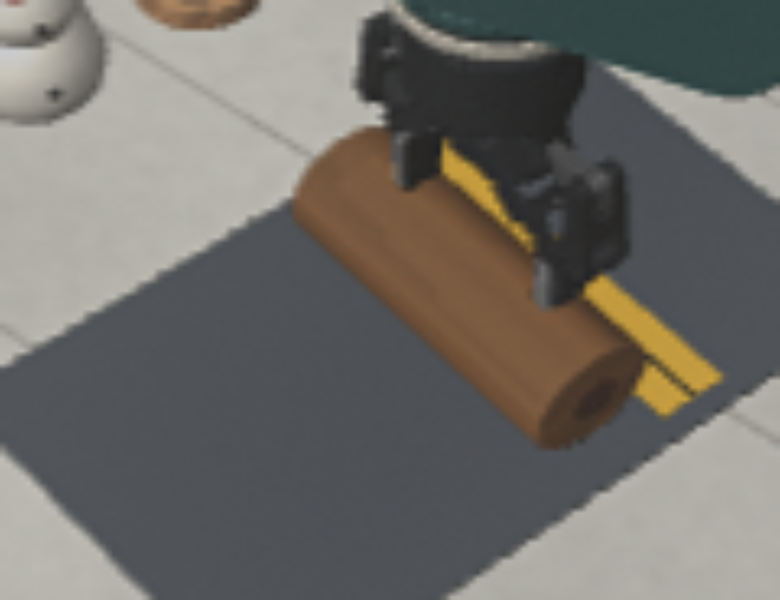

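Request:
send_rows(plan=[{"delta_pos": [0, 0, 0.5], "delta_rot": [0, 0, 0], "gripper": 8.5}, {"delta_pos": [0, 0, 0.5], "delta_rot": [0, 0, 0], "gripper": 8.5}, {"delta_pos": [0.2, 1.0, 0], "delta_rot": [0, 0, 0], "gripper": 8.5}, {"delta_pos": [0.2, 1.1, 0], "delta_rot": [0, 0, -0.6], "gripper": 8.5}, {"delta_pos": [0, 0, 0], "delta_rot": [0, 0, 0], "gripper": 8.5}, {"delta_pos": [0, 0, -0.5], "delta_rot": [0, 0, 0], "gripper": 8.5}, {"delta_pos": [0, 0, -0.4], "delta_rot": [0, 0, 0], "gripper": 8.5}, {"delta_pos": [0, 0, -0.1], "delta_rot": [0, 0, 0], "gripper": 8.5}, {"delta_pos": [-0.04, -0.2, 0], "delta_rot": [0, 0, 0], "gripper": 8.5}, {"delta_pos": [-0.07, -0.4, 0], "delta_rot": [0, 0, 0], "gripper": 8.5}])

```text
time_s: 14.53
tcp_pos: [0.5169, 0.0451, 0.0317]
eef_rot: [0.77, 0.637, 0.0, -0.0]
force: [-7.0, 2.8, 17.0]
gripper_width: 0.0847
```

Request:
send_rows(plan=[{"delta_pos": [-0.1, -0.5, 0], "delta_rot": [0, 0, 0], "gripper": 8.5}, {"delta_pos": [-0.1, -0.5, 0], "delta_rot": [0, 0, 0], "gripper": 8.5}, {"delta_pos": [-0.1, -0.5, 0], "delta_rot": [0, 0, 0], "gripper": 8.5}, {"delta_pos": [-0.1, -0.5, 0], "delta_rot": [0, 0, 0], "gripper": 8.5}, {"delta_pos": [-0.1, -0.5, 0], "delta_rot": [0, 0, 0], "gripper": 8.5}, {"delta_pos": [-0.1, -0.5, 0], "delta_rot": [0, 0, 0], "gripper": 8.5}, {"delta_pos": [-0.1, -0.5, 0], "delta_rot": [0, 0, 0], "gripper": 8.5}, {"delta_pos": [-0.08, -0.4, 0], "delta_rot": [0, 0, 0], "gripper": 8.5}, {"delta_pos": [-0.04, -0.2, 0], "delta_rot": [0, 0, 0], "gripper": 8.5}, {"delta_pos": [0, 0, 0], "delta_rot": [0, 0, 0], "gripper": 8.5}])

```text
time_s: 15.37
tcp_pos: [0.5087, 0.0032, 0.0317]
eef_rot: [0.771, 0.637, 0.0, 0.0]
force: [-3.7, 0.3, 12.7]
gripper_width: 0.0855
```

Run:
```python
from h import *
s=get_state(); print(s['tcp_pos'],s['force'],s['eef_rot'])
b=camera('side'); np.save('s19.npy',b); print(sideroll(b)[:3])
cv2.imwrite('pics/s19.png',cv2.resize(b[170:270,200:320,::-1],None,fx=6.5,fy=6))
```

```text
[0.50873128 0.00324146 0.0317125 ] [-3.69427356  0.33789626 12.69658166] [7.70707311e-01 6.37189223e-01 2.02132123e-04 3.06675449e-04]
(np.float64(-11.522148023647231), np.float64(41.571792691533375), np.int64(31))
```

View pics/s19.png

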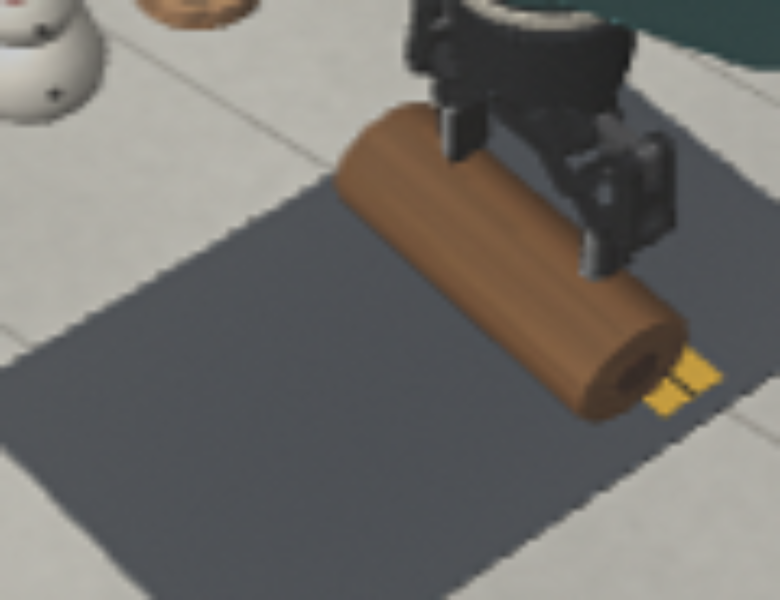

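Request:
send_rows(plan=[{"delta_pos": [0, 0, 0.5], "delta_rot": [0, 0, 0], "gripper": 8.5}, {"delta_pos": [0, 0, 0.5], "delta_rot": [0, 0, 0], "gripper": 8.5}, {"delta_pos": [0.22, 1.1, 0], "delta_rot": [0, 0, 0], "gripper": 8.5}, {"delta_pos": [0.22, 1.15, 0], "delta_rot": [0, 0, 0], "gripper": 8.5}, {"delta_pos": [0, 0, 0], "delta_rot": [0, 0, 0], "gripper": 8.5}, {"delta_pos": [0, 0, -0.5], "delta_rot": [0, 0, 0], "gripper": 8.5}, {"delta_pos": [0, 0, -0.4], "delta_rot": [0, 0, 0], "gripper": 8.5}, {"delta_pos": [0, 0, -0.1], "delta_rot": [0, 0, 0], "gripper": 8.5}, {"delta_pos": [-0.04, -0.2, 0], "delta_rot": [0, 0, 0], "gripper": 8.5}, {"delta_pos": [-0.07, -0.4, 0], "delta_rot": [0, 0, 0], "gripper": 8.5}])

```text
time_s: 16.25
tcp_pos: [0.512, 0.0207, 0.0317]
eef_rot: [0.77, 0.637, 0.0, -0.0]
force: [-7.3, 2.6, 16.4]
gripper_width: 0.0852
```

Request:
send_rows(plan=[{"delta_pos": [-0.1, -0.5, 0], "delta_rot": [0, 0, 0], "gripper": 8.5}, {"delta_pos": [-0.1, -0.5, 0], "delta_rot": [0, 0, 0], "gripper": 8.5}, {"delta_pos": [-0.1, -0.5, 0], "delta_rot": [0, 0, 0], "gripper": 8.5}, {"delta_pos": [-0.1, -0.5, 0], "delta_rot": [0, 0, 0], "gripper": 8.5}, {"delta_pos": [-0.1, -0.5, 0], "delta_rot": [0, 0, 0], "gripper": 8.5}, {"delta_pos": [-0.08, -0.4, 0], "delta_rot": [0, 0, 0], "gripper": 8.5}, {"delta_pos": [-0.04, -0.2, 0], "delta_rot": [0, 0, 0], "gripper": 8.5}, {"delta_pos": [0, 0, 0], "delta_rot": [0, 0, 0], "gripper": 8.5}])

```text
time_s: 16.92
tcp_pos: [0.5058, -0.011, 0.032]
eef_rot: [0.771, 0.637, 0.0, 0.0]
force: [-7.6, 1.0, 17.3]
gripper_width: 0.0851
```

Run:
```python
from h import *
s=get_state(); print(s['tcp_pos'],s['force'],s['eef_rot'])
b=camera('side'); np.save('s20.npy',b); print(sideroll(b)[:3])
```

```text
[ 0.50575131 -0.01096641  0.03198379] [-7.63209922  1.02000218 17.34761927] [7.70688069e-01 6.37212569e-01 1.67853041e-04 1.16467342e-04]
(np.float64(-10.624504759519318), np.float64(21.64719301594883), np.int64(31))
```

Request:
send_rows(plan=[{"delta_pos": [0, 0, 0.5], "delta_rot": [0, 0, 0], "gripper": 8.5}, {"delta_pos": [0, 0, 2], "delta_rot": [0, 0, 0], "gripper": 8.5}, {"delta_pos": [0, 0, 4], "delta_rot": [0, 0, 0], "gripper": 8.5}, {"delta_pos": [0, 0, 4], "delta_rot": [0, 0, 0], "gripper": 8.5}, {"delta_pos": [0, 0, 4], "delta_rot": [0, 0, 0], "gripper": 8.5}, {"delta_pos": [-1, -3, 2], "delta_rot": [0, 0, 0], "gripper": 8.5}, {"delta_pos": [-1, -3.5, 0], "delta_rot": [0, 0, 0], "gripper": 8.5}, {"delta_pos": [-1, -3.5, 0], "delta_rot": [0, 0, 0], "gripper": 8.5}, {"delta_pos": [-1, -3.5, 0], "delta_rot": [0, 0, 0], "gripper": 8.5}, {"delta_pos": [0, -3.5, 0], "delta_rot": [0, 0, 0], "gripper": 8.5}])

```text
time_s: 17.8
tcp_pos: [0.4641, -0.1821, 0.1961]
eef_rot: [0.771, 0.637, -0.0, 0.0]
force: [1.0, 0.4, 0.2]
gripper_width: 0.0845
```

Run:
```python
from h import *
s=get_state(); print(s['tcp_pos'],s['force'],s['time_s'])
a=camera('top'); np.save('t21.npy',a);cv2.imwrite('pics/t21.png',cv2.resize(a[150:290,160:360,::-1],None,fx=4,fy=4))
b=camera('side'); np.save('s21.npy',b); print(sideroll(b)[:3])
```

```text
[ 0.46414898 -0.18207823  0.19606214] [1.01031564 0.42318287 0.21107923] 17.8
(np.float64(-10.624504759519318), np.float64(21.64719301594883), np.int64(31))
```

View pics/t21.png

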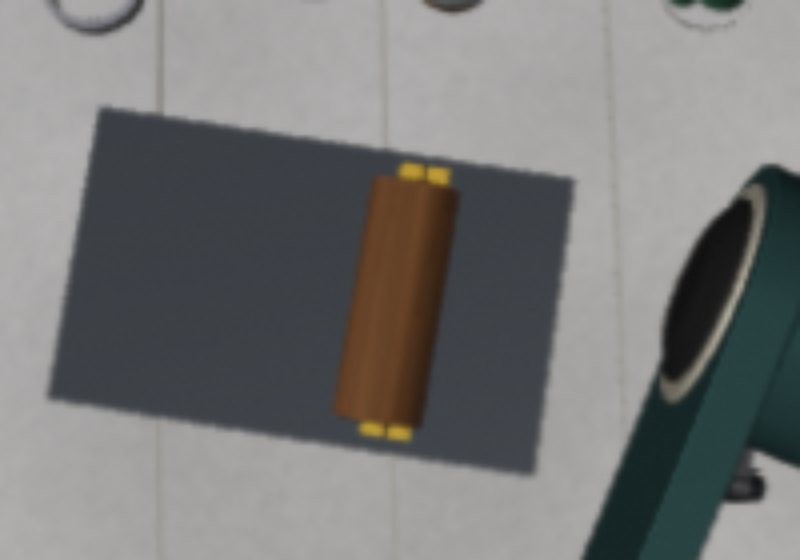

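```bash
cat >> h.py <<'E'
def toproll(im):
    r=rollm(im); P=plane('top',r,.036)[:,:2]*1000; P68=plane('top',r,.068)[:,:2]*1000
    a=np.radians(-10.04); u=np.array([np.cos(a),np.sin(a)]); v=np.array([-u[1],u[0]]); o=np.array([511.3,-13.6])
    q=(P-o)@np.c_[u,v]; q68=(P68-o)@np.c_[u,v]
    out=[]
    k=np.abs(q[:,0])<70
    mid=np.median(q[k,1])
    A=np.polyfit(q[k&(q[:,1]>mid),0],q[k&(q[:,1]>mid),1],1); B=np.polyfit(q[k&(q[:,1]<mid),0],q[k&(q[:,1]<mid),1],1)
    rel=np.degrees(np.arctan([A[0],B[0]]))
    cu=(np.percentile(q68[:,0],99)+np.percentile(q68[:,0],1))/2
    return 'yaw err edges',rel.round(2),'dv',(A[1]+B[1])/2,'width',A[1]-B[1],'du',cu,'len',np.ptp(q68[:,0])
E
python3 - <<'E'
from h import *
print(toproll(np.load('top0.npy'))); print(toproll(np.load('t21.npy')))
E
```

```text
('yaw err edges', array([-1.75, -1.69]), 'dv', np.float64(111.65933480837023), 'width', np.float64(60.342551650818606), 'du', np.float64(-2.377699931079512), 'len', np.float64(169.8258220294813))
('yaw err edges', array([-0.95, -0.89]), 'dv', np.float64(6.6471853837118715), 'width', np.float64(59.815850992666924), 'du', np.float64(-3.438913423468982), 'len', np.float64(168.02956939278022))
```

Request:
send_rows(plan=[{"delta_pos": [0, 3.5, 0], "delta_rot": [0, 0, 0], "gripper": 8.5}, {"delta_pos": [1, 3.5, 0], "delta_rot": [0, 0, 0], "gripper": 8.5}, {"delta_pos": [1, 3.5, 0], "delta_rot": [0, 0, 0], "gripper": 8.5}, {"delta_pos": [1, 3.5, 0], "delta_rot": [0, 0, 0], "gripper": 8.5}, {"delta_pos": [1.2, 3.5, -2], "delta_rot": [0, 0, 0], "gripper": 8.5}, {"delta_pos": [0, 0.5, -4], "delta_rot": [0, 0, 0], "gripper": 8.5}, {"delta_pos": [0, 0, -4], "delta_rot": [0, 0, 0], "gripper": 8.5}, {"delta_pos": [0, 0, -4], "delta_rot": [0, 0, 0], "gripper": 8.5}, {"delta_pos": [0, 0, -1.6], "delta_rot": [0, 0, 0], "gripper": 8.5}, {"delta_pos": [0, 0, 0], "delta_rot": [0, 0, 0], "gripper": 8.5}])

```text
time_s: 18.73
tcp_pos: [0.5049, -0.0002, 0.0355]
eef_rot: [0.77, 0.638, -0.003, -0.002]
force: [-1.2, -0.4, -0.1]
gripper_width: 0.0849
```

Request:
send_rows(plan=[{"delta_pos": [0, 0, -0.3], "delta_rot": [0, 0, 0], "gripper": 8.5}, {"delta_pos": [0, 0, 0], "delta_rot": [0, 0, 0], "gripper": 8.5}, {"delta_pos": [0, 0, 0], "delta_rot": [0, 0, 0], "gripper": 8.5}])

```text
time_s: 18.98
tcp_pos: [0.5084, -0.0009, 0.039]
eef_rot: [0.771, 0.637, 0.001, 0.001]
force: [-0.4, -0.1, -0.1]
gripper_width: 0.085
```

Request:
send_rows(plan=[{"delta_pos": [0, 0, -0.5], "delta_rot": [0, 0, 0], "gripper": 8.5}, {"delta_pos": [0, 0, -0.3], "delta_rot": [0, 0, 0], "gripper": 8.5}, {"delta_pos": [-0.06, -0.3, 0], "delta_rot": [0, 0, 0], "gripper": 8.5}, {"delta_pos": [-0.06, -0.3, 0], "delta_rot": [0, 0, 0], "gripper": 8.5}, {"delta_pos": [0, 0, 0], "delta_rot": [0, 0, 0], "gripper": 8.5}])

```text
time_s: 19.4
tcp_pos: [0.5075, -0.0072, 0.0319]
eef_rot: [0.771, 0.637, 0.001, 0.001]
force: [-4.9, 1.3, 24.0]
gripper_width: 0.085
```

Run:
```python
from h import *
s=get_state(); print(s['tcp_pos'],s['force'],s['time_s'])
b=camera('side'); print(sideroll(b)[:3])
```

```text
[ 0.50749021 -0.0071935   0.03194835] [-4.88392959  1.33500454 23.95094386] 19.4
(np.float64(-11.526306849839488), np.float64(18.214124713824305), np.int64(31))
```

Request:
send_rows(plan=[{"delta_pos": [0, 0, -0.1], "delta_rot": [0, 0, 1], "gripper": 8.5}, {"delta_pos": [0, 0, -0.05], "delta_rot": [0, 0, 1.5], "gripper": 8.5}, {"delta_pos": [0, 0, 0], "delta_rot": [0, 0, 1.5], "gripper": 8.5}, {"delta_pos": [0, 0, 0], "delta_rot": [0, 0, 1.5], "gripper": 8.5}, {"delta_pos": [0, 0, 0], "delta_rot": [0, 0, 1.5], "gripper": 8.5}, {"delta_pos": [0, 0, 0], "delta_rot": [0, 0, 1], "gripper": 8.5}, {"delta_pos": [0, 0, 0], "delta_rot": [0, 0, 0], "gripper": 8.5}])

```text
time_s: 20.03
tcp_pos: [0.5084, -0.0069, 0.0318]
eef_rot: [0.724, 0.69, 0.002, 0.002]
force: [-5.4, 0.8, 35.3]
gripper_width: 0.0849
```

Run:
```python
from h import *
s=get_state(); print(s['tcp_pos'],s['force'],s['time_s'])
b=camera('side'); print(sideroll(b)[:3])
```

```text
[ 0.50840809 -0.00694175  0.03179891] [-5.36143425  0.75058139 35.33530835] 20.0333
(np.float64(-10.808588257614412), np.float64(15.299277048148198), np.int64(31))
```

Request:
send_rows(plan=[{"delta_pos": [0, 0, 0.15], "delta_rot": [0, 0, 0], "gripper": 8.5}, {"delta_pos": [0, 0, 0.15], "delta_rot": [0, 0, 0], "gripper": 8.5}, {"delta_pos": [0, 0, 2], "delta_rot": [0, 0, 0], "gripper": 8.5}, {"delta_pos": [0, 0, 4], "delta_rot": [0, 0, -4], "gripper": 8.5}, {"delta_pos": [0, 0, 4], "delta_rot": [0, 0, -4], "gripper": 8.5}, {"delta_pos": [0, 0, 4], "delta_rot": [0, 0, 0], "gripper": 8.5}, {"delta_pos": [-1, -3.5, 2], "delta_rot": [0, 0, 0], "gripper": 8.5}, {"delta_pos": [-1, -3.5, 0], "delta_rot": [0, 0, 0], "gripper": 8.5}, {"delta_pos": [-1, -3.5, 0], "delta_rot": [0, 0, 0], "gripper": 8.5}, {"delta_pos": [-1, -3.5, 0], "delta_rot": [0, 0, 0], "gripper": 8.5}])

```text
time_s: 20.92
tcp_pos: [0.4658, -0.1482, 0.1916]
eef_rot: [0.77, 0.638, 0.0, 0.001]
force: [0.6, -0.2, -0.1]
gripper_width: 0.0848
```

Request:
send_rows(plan=[{"delta_pos": [0, -3.5, 0], "delta_rot": [0, 0, 0], "gripper": 8.5}, {"delta_pos": [0, 0, 0], "delta_rot": [0, 0, 0], "gripper": 8.5}])

```text
time_s: 21.08
tcp_pos: [0.4656, -0.1864, 0.1909]
eef_rot: [0.772, 0.636, -0.0, 0.001]
force: [0.4, 0.2, 0.3]
gripper_width: 0.0847
```

Run:
```python
from h import *
s=get_state(); print(s['tcp_pos'],s['force'],s['time_s'])
a=camera('top'); np.save('t22.npy',a); print(toproll(a)); cv2.imwrite('pics/t22.png',cv2.resize(a[150:290,160:360,::-1],None,fx=4,fy=4))
b=camera('side'); np.save('s22.npy',b); print(sideroll(b)[:3]); cv2.imwrite('pics/s22.png',cv2.resize(b[150:290,200:380,::-1],None,fx=4,fy=4))
```

```text
[ 0.46557184 -0.1863536   0.19094902] [0.43829059 0.21010755 0.29558773] 21.0833
('yaw err edges', array([-0.81, -0.97]), 'dv', np.float64(0.6038732162142697), 'width', np.float64(59.99780175390181), 'du', np.float64(-3.4862059735245055), 'len', np.float64(169.37360431756193))
(np.float64(-10.822641848121583), np.float64(15.197537709479391), np.int64(31))
```

View pics/t22.png

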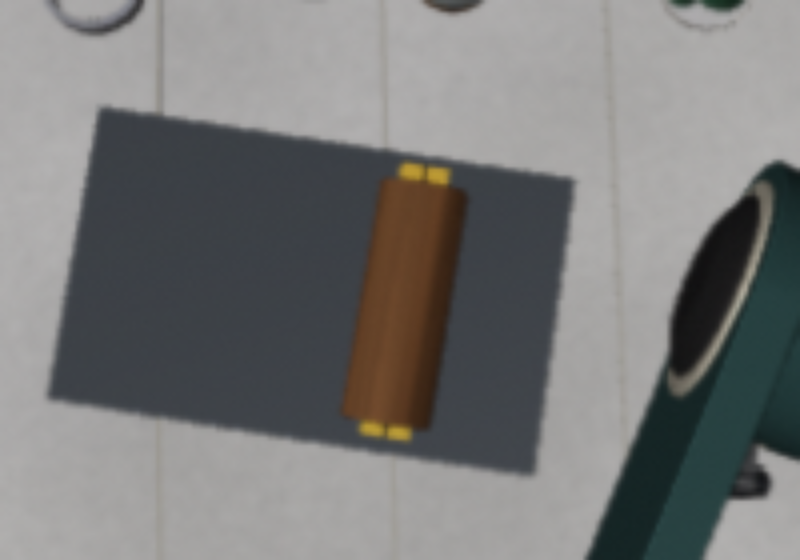

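View pics/s22.png

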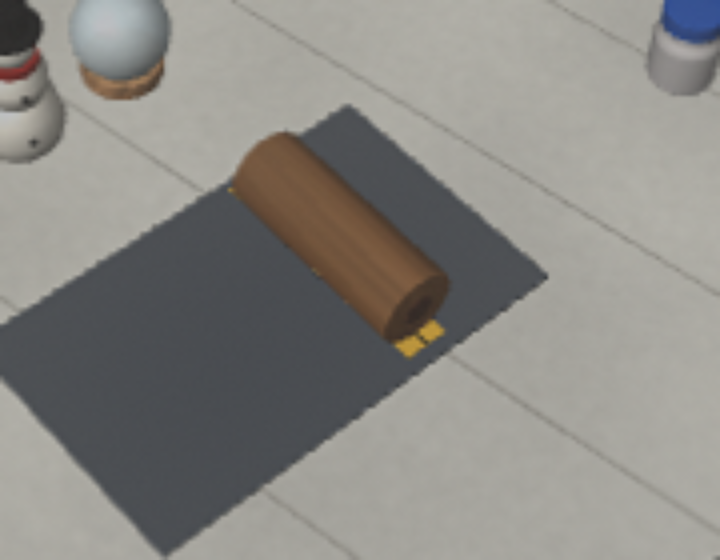

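The top view shows the roller at (405,305), with both yellow stubs centred on its ends. The side view agrees. Before handing in, I'll check that the other objects haven't moved and that the roller is still.

Run:
```python
from h import *
s0=np.load('side0.npy').astype(int); t0=np.load('top0.npy').astype(int)
t=camera('top'); b=camera('side'); print(toproll(t)); 
P={'ring':(115,125,90,80),}
g=np.abs(t.astype(int)-t0).max(2)
for n,(x0,x1,y0,y1) in dict(ring=(165,203,125,165),snow=(220,255,112,155),globe=(256,292,120,158),tree=(322,352,125,162),cup=(392,442,182,216),jar=(362,394,240,268)).items():
    print(n,(g[y0:y1,x0:x1]>25).sum(),g[y0:y1,x0:x1].max())
s=get_state(); print(s['force'],s['time_s'])
```

```text
('yaw err edges', array([-0.88, -0.9 ]), 'dv', np.float64(0.5451740638928992), 'width', np.float64(59.99853808429542), 'du', np.float64(-3.48508389998171), 'len', np.float64(169.37360431756193))
ring 0 24
snow 0 24
globe 0 24
tree 0 24
cup 45 136
jar 888 126
[-0.07136501 -0.05301735  0.54776467] 21.2833
```

Run:
```python
from h import *
a=camera('top'); save(a,'t23.png'); b=camera('side'); save(b,'s23.png')
```

```text
(no output)
```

View pics/t23.png

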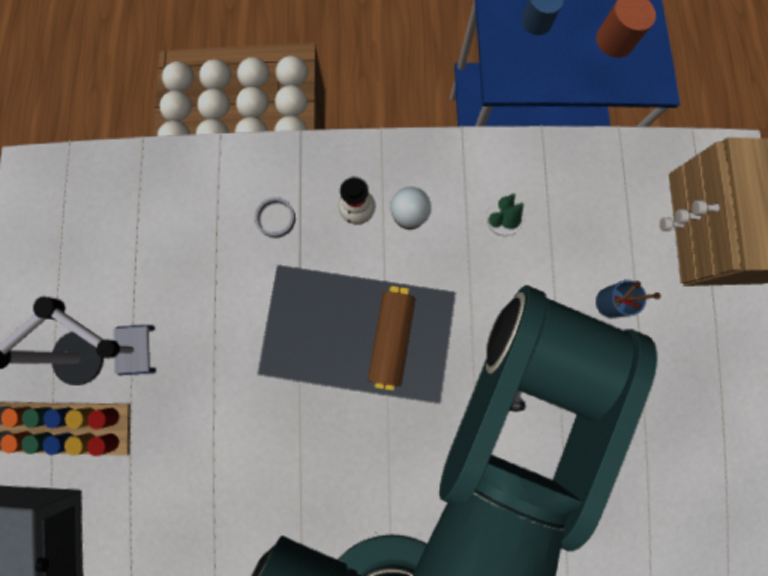

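View pics/s23.png

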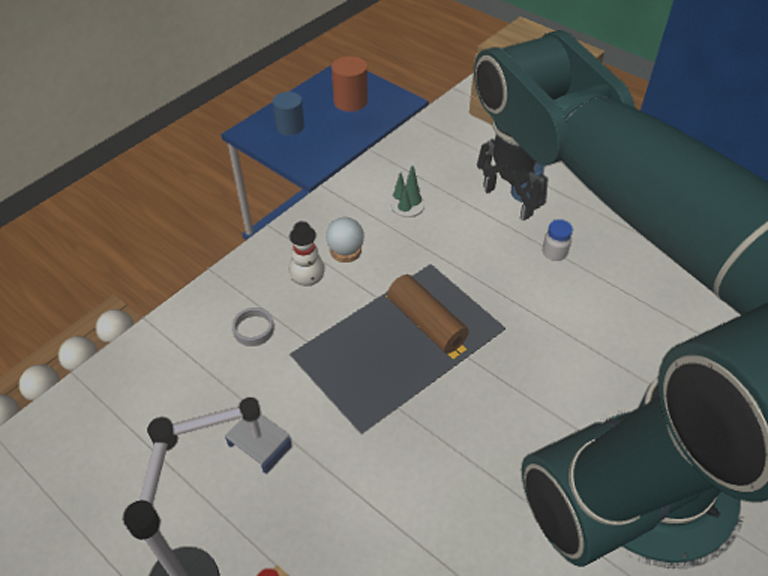

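In the top view the arm only hides the jar. The cup (620,298), the jar in the side view (558,240) and all the ornaments are where they started. The gripper hangs clear of everything and the roller lies still on the band.

```bash
python3 -c "
from station import bot
print(bot.sign_off())"
```

```text
the job is handed in; nothing more can be done
None
```

The roller now lies still on the yellow band, and I handed the job in after about 21 s of the 61 s allowed. I rolled it about 111 mm with several strokes of the open fingertips along its top. I twice pressed harder (about 36 N) and turned the tool in place to correct its angle. Those turns pivoted the roller slightly on the mat, so that part was not pure rolling.

**Final checks:**
- **Position across the band:** about 0.5 mm from the centre line.
- **Position along the band:** about 3.5 mm from centre, towards the robot. I left this uncorrected because fixing it would have meant sliding the roller.
- **Alignment:** about 0.9° off the band by the top camera. Side-camera readings scattered by up to about 0.5°, and its last one was about 0.8°. The second angle correction made little difference.
- **Stillness:** two readings after letting go agreed within 0.1 mm, and the gripper was touching nothing.
- **Other objects:** the four ornaments showed no change in the top view. The arm hid the jar there and the cup check was also not clean, but by eye both stand where they were.

**What disagreed:**
- **Fingertip height:** the fingers first touched the roller at a reported TCP height of 32 mm. That puts the open tips about 36 mm behind the TCP, not the roughly 5 mm the description implies, so I went by contact force and the side camera.
- **Camera offset:** the two cameras differed by about 3–4 mm on the roller's starting position.

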